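Gauge the lamp hinge parts on a clean bed and store them

ROBOT

A 6-joint arm with a two-finger parallel gripper is mounted at the origin on the work surface. World frame = base frame: x ahead of the robot, y to its left, z up, the work surface at z = 0. Lengths are in m, angles in rad, forces in N, time in s.
With the tool pointing down it reaches from about 0.3 to 0.775 m from the base axis. Payload 14.6 kg.
Tool frame: the origin (TCP) lies on the centre line of the jaws, within the pads' length; the fingertips stand 19 mm ahead of it and the grasp point (between the pads) is the TCP; z points along the fingers, y is the line along which they close (so a half turn about z gives the same grasp; the last joint's range is limited). The gripper opens to 94 mm and grips with 3 to 60 N. Pads are 16 mm wide; open, the fingers measure 119 mm over their backs; the gripper's body (75 mm by 177 mm) begins 78 mm behind the grasp point.
Start: joints at [-1.243, 0.3, 1.521, -0, 1.321, -0.067], TCP at [0.212, -0.508, 0.224] pointing down, gripper open.
Joint ranges: [-3.03, 3.03], [-0.79, 2.21], [0.23, 2.52], [-1.04, 4.18], [0, 3.07], [-2.55, 2.55]. Speed limits (rad/s): [2.22, 2.22, 2.57, 3.14, 3.14, 3.14].

INTERFACE

Orientations are given as [roll, pitch, yaw] about the fixed x, y, z axes, in that order (R = Rz(yaw) Ry(pitch) Rx(roll)).
In Python, from station import get_obs, camera, workorder gives the robot as it stands.
- The arm moves only by the tool play_rows, never from a script. Its argument "motion" is a list that holds one entry, the list of rows, each a list of 7 numbers: the shift along the tool's x, y, z as a fraction of full scale, then the turn, a rotation vector about the tool's x, y, z as a fraction of full scale, then the opening, from -1 (shut) to 1 (fully open). In form: [[[x, y, z, ax, ay, az, grip], ...]]. A call has 1 to 10 rows; each row is the pose to reach, as a shift and turn from the pose commanded when the call began, along the tool's axes at that moment, turning the shorter way round; what a row does not reach only later rows make up. Full scale, the value 1, is 0.25 m for a shift and 2 pi rad for a turn. A row lasts 1/10 s, in which the tool goes at most 50 mm and 8.59 degrees, less where a joint would pass 70% of its speed; a pose out of reach is approached as far as the arm can. A call with a number of a shift or a turn outside -1 to 1 is refused whole. A call with a gripper value outside its range is refused whole. The fingers move at their own pace and stop on an object; "grip_force" is the grip in N (left out, the last holds). Time passes only in rows, so rows that repeat a pose let the fingers close. It gives the time, the measured TCP pose, the force, the opening and the grip force at its end, in the units of the state.
- get_obs(): the state, without advancing time (a new reading comes with each control period).
- camera(name): name is "scene" or "top" or "wrist"; returns a dict with "frame" (384x512x3 uint8, red, green, blue), "z_map" (384x512 float32, m along the optical axis (not along the pixel's ray), 0 where there is no reading), "camera_matrix" (3x3 intrinsics, pixels), "T" (4x4, takes a point from camera to world coordinates); the wrist camera has in their place "T_tool_cam" (4x4, takes a point from camera to tool coordinates, whose origin is the TCP and whose axes are the flange's). Camera axes: x right, y up, looking along -z (the intrinsics and any distortion apply to the point x, -y, -z); pixel columns grow to the right and rows downward; lengths in m; the calibration is good to about 2 mm. A picture is of the moment at which its call begins: read the wrist's pose just before it.
- workorder.hand_in(): hands the job in; it is judged then, once.
The state is a dict: "time_s": time; "qpos": joint angles; "joint_vel": joint speeds; "tau": joint torques, N m; "ee_pos": TCP position; "eef_rot": TCP orientation; "force": force on the tool from outside, world axes, zero at the start; "moment": the same for the moment, N m; "grip_width": finger opening in m; "grip_force": force on a finger pad.
Only numpy, scipy, OpenCV 4.12 (cv2) and the standard library are available. Lean on these libraries where they do the work, as an engineer would, in place of code of your own. Each camera call takes 0.05 s, during which the arm holds its last target. There are 200 camera calls.

TASK

Take the scraper block and wipe all metal chips off the measuring bed of the caliper gauge into the trough along its edge (never touch the sharp chips with the fingers). Then gauge the hinge parts that are there in the order drum, stepped block, stepped pin, plate: stand each upright on the bed, the block and the plate with their narrow width across the jaws, slide the jaw shut gently until it presses on the part against the fixed jaw and is pushed back about half its spring travel, hold a moment, then open it. Finish with every part standing in its own labelled slot, the scraper standing in its dock, the jaw opened wide again, and the cup, tape core and bottle left alone.

Things in the scene. Friction and masses are not known exactly. Their poses are not given: they have to be found in the camera images.
- gauge: Bench caliper gauge, fixed, grey (sizes in mm). Origin at table level under the middle of its measuring bed; the jaws close along its y. Dark flat bed: top at z 30, x -50 to +60, y -50 to +50 between the open jaws. A grey chip trough lies along the -x edge of the bed (robot's side): inside x -114 to -54, y -77 to +77, floor at z 3, walls up to z 16
- anvil: The gauge's fixed jaw, a steel block 30 wide along the gauge's x, standing 30 above the bed; its measuring face is at gauge y = -50. Origin: middle of that face at bed height
- jaw_face: The sliding jaw, steel, 30 wide along the gauge's x, 10 thick, standing 30 above the bed, facing the anvil. Origin: middle of its measuring face at bed height; fully open it is at gauge y = +50. It rides on the carriage through a spring
- carriage (a joint): Travel of the sliding carriage in m: 0 fully open, grows as it is moved towards the anvil (gauge -y), up to 0.100. It stays where it is left (sliding friction about 4 N). Jaw gap = 0.100 - carriage + jaw
- jaw (a joint): How far the sliding jaw is pushed back into its carriage by contact, in m: 0 with no contact, up to 0.012 (stop). Spring 800 N/m, so 0.006 means about 5 N
- jaw_tab (a point): Grip point of the carriage: an upright black tab 24 (gauge x) by 16 (gauge y), its top at 86 above the table, 44 tall above the flat carriage. The point is on the tab's axis at the tab's top. The tab is 60 behind the jaw's face (gauge +y)
- drum: Turned aluminium drum, cylinder 46 diameter, 40 high, standing. Origin at the centre of its underside. It may be absent
- block: Milled aluminium hinge block with a step: base 44 (x) by 38 (y) by 22 high, upper part 28 (x) by 38 (y), 42 high in all. Origin at the centre of its underside. Measured over its 38 width (y). It may be absent
- pin: Turned steel stepped pin, standing: lower 22 is 34 diameter, upper 22 is 20 diameter, 44 high. Origin at the centre of its underside. It may be absent
- plate: Steel hinge plate 40 (x) by 20 thick (y) by 40 high, standing on edge, a dark cross bore through its thickness. Origin at the centre of its underside. Measured over its 20 thickness (y). It may be absent
- slot_drum: Storage slot of the drum: fixed low grey nest, cavity 56 by 56, floor at z 4, walls 4 thick up to z 11; white label with a large filled disc on its -x side. Origin under the cavity's centre at table level
- slot_block: Storage slot of the block: the same kind of nest, cavity 54 (x) by 48 (y), floor at z 4, walls up to z 11; label with a framed rectangle on its -x side
- slot_pin: Storage slot of the pin: the same kind of nest, cavity 44 by 44, floor at z 4, walls up to z 11; label with a ring on its -x side
- slot_plate: Storage slot of the plate: the same kind of nest, cavity 50 (x) by 30 (y), floor at z 4, walls up to z 11; label with a narrow bar on its -x side
- scraper: Scraper block: black rubber foot 22 (x) by 54 (y) by 22 high, wooden grip above it 16 (x) by 44 (y) up to height 58. Origin at the centre of its underside; it stands in its dock
- dock: Scraper dock: fixed low grey nest near the robot, cavity 40 (x) by 78 (y), floor at z 4, walls 4 thick up to z 11. Origin under the cavity's centre at table level
- pen_cup: White open pen cup 62 by 78, 95 high: a bystander
- tape: Cardboard tape core, ring 96 diameter, 22 high: a bystander
- bottle: White bottle 52 diameter, 150 high: a bystander
- chip0: Aluminium chip about 12 by 9 by 8 high, lying on the gauge's bed between the jaws. Origin at the centre of its underside. It may be absent
- chip1: Aluminium chip about 12 by 9 by 8 high, lying on the gauge's bed between the jaws. Origin at the centre of its underside. It may be absent
- chip2: Aluminium chip about 12 by 9 by 8 high, lying on the gauge's bed between the jaws. Origin at the centre of its underside. It may be absent
- chip3: Aluminium chip about 12 by 9 by 8 high, lying on the gauge's bed between the jaws. Origin at the centre of its underside. It may be absent
Mind the look-alikes: they are no part of the job. What is shaped like the block but brown, green or red is not meant.

How it is judged:
On the way, in this order (a step that is already met when the one before it is completed fails the run):
1. all chips are wiped off the bed, below its level (z of each of chip0, chip1, chip2, chip3 in the frame of gauge below 0.024 m), for 0.1 s.
2. the drum stands upright on the bed, clamped between the sliding jaw (over 2 N) and the fixed jaw (over 1 N) (contact force between jaw_face and drum above 2 N and contact force between anvil and drum above 1 N and angle between drum's own z axis and vertical below 0.12 rad and z of drum in the frame of gauge between 0.025 and 0.035 m), for 0.3 s.
3. the block stands upright on the bed, clamped between the sliding jaw (over 2 N) and the fixed jaw (over 1 N), its narrow width across the jaws (contact force between jaw_face and block above 2 N and contact force between anvil and block above 1 N and angle between block's own z axis and vertical below 0.12 rad and z of block in the frame of gauge between 0.025 and 0.035 m and angle between the y axis of block and the y axis of gauge, either way round below 0.12 rad), for 0.3 s.
4. the pin stands upright on the bed, clamped between the sliding jaw (over 2 N) and the fixed jaw (over 1 N) (contact force between jaw_face and pin above 2 N and contact force between anvil and pin above 1 N and angle between pin's own z axis and vertical below 0.12 rad and z of pin in the frame of gauge between 0.025 and 0.035 m), for 0.3 s.
5. the plate stands upright on the bed, clamped between the sliding jaw (over 2 N) and the fixed jaw (over 1 N), its narrow width across the jaws (contact force between jaw_face and plate above 2 N and contact force between anvil and plate above 1 N and angle between plate's own z axis and vertical below 0.12 rad and z of plate in the frame of gauge between 0.025 and 0.035 m and angle between the y axis of plate and the y axis of gauge, either way round below 0.12 rad), for 0.3 s.
At the end, for the whole second after the job is handed in: Every part present stands upright (within 0.12 rad) and at rest on the floor of its own slot (within 12 mm of its centre), every chip lies in the trough below bed level, the scraper stands upright in its dock (within 25 mm of its centre), and the carriage is within 30 mm of fully open (horizontal distance between drum and slot_drum below 0.012 m and z of drum in the frame of slot_drum between 0 and 0.008 m and angle between each of drum, block, pin, plate, scraper's own z axis and vertical below 0.12 rad and linear speed of each of drum, block, pin, plate below 0.02 m/s and horizontal distance between block and slot_block below 0.012 m and z of block in the frame of slot_block between 0 and 0.008 m and horizontal distance between pin and slot_pin below 0.012 m and z of pin in the frame of slot_pin between 0 and 0.008 m and horizontal distance between plate and slot_plate below 0.012 m and z of plate in the frame of slot_plate between 0 and 0.008 m and x of chip0 in the frame of gauge between -0.12 and -0.048 m and y of chip0 in the frame of gauge between -0.083 and 0.083 m and z of each of chip0, chip1, chip2, chip3 in the frame of gauge below 0.022 m and x of chip1 in the frame of gauge between -0.12 and -0.048 m and y of chip1 in the frame of gauge between -0.083 and 0.083 m and x of chip2 in the frame of gauge between -0.12 and -0.048 m and y of chip2 in the frame of gauge between -0.083 and 0.083 m and x of chip3 in the frame of gauge between -0.12 and -0.048 m and y of chip3 in the frame of gauge between -0.083 and 0.083 m and horizontal distance between scraper and dock below 0.025 m and z of scraper in the frame of dock below 0.009 m and value of joint carriage below 0.03 m); the robot touches nothing.
It fails at once if a chip is touched with the fingers (contact force between the fingers and chip0 above 0.3 N or contact force between the fingers and chip1 above 0.3 N or contact force between the fingers and chip2 above 0.3 N or contact force between the fingers and chip3 above 0.3 N).
It fails at once if a part is squeezed by the sliding jaw with more than 25 N (contact force between jaw_face and drum above 25 N or contact force between jaw_face and block above 25 N or contact force between jaw_face and pin above 25 N or contact force between jaw_face and plate above 25 N).
It fails at once if the cup, tape core or bottle is moved more than 4 cm or knocked over (distance of any of pen_cup, tape, bottle from where it was at the start of the episode above 0.04 m or angle between any of pen_cup, tape, bottle's own z axis and vertical above 0.5 rad).
Of drum, block, pin, plate only 2 to 3 are there at a start; the rules pass over those that are not, and their reading is None.
Of chip0, chip1, chip2, chip3 only 2 to 4 are there at a start; the rules pass over those that are not, and their reading is None.
At some moment in a run one of drum, block, pin may be knocked a few centimetres aside while the robot is not near it.
It also fails if it takes over 210 s, if anything falls off the work surface, if the arm or the gripper's body presses on something with over 40 N, if the wrist force passes 120 N, or if a joint passes its speed limit or range.

## Working session

There is one attempt and no reset: what is moved stays moved. The work goes in short steps, Python scripts to look and compute and a tool call to move; the robot and the scene stay as the last step left them, time stands still between calls to the robot, and variables do not carry over. Pictures are saved under pics/ and viewed, at most 17 in all, crops included, and the job is handed in when it is done.

Besides the shell and the picture viewer there is one more tool, called after "Request:" as name([rows], argument=value, ...), one row to a line, values as JSON. play_rows: Moves the arm, as the interface text tells. Its arguments: {"type":"object","properties":{"motion":{"type":"array"},"grip_force":{"type":"number"}},"required":["motion"]}

```bash
mkdir -p pics; ls
cat > h.py <<'E'
import numpy as np, cv2
from station import get_obs, camera, workorder
def save(name,img,s=1): cv2.imwrite(f'pics/{name}.png',cv2.cvtColor(cv2.resize(img,None,fx=s,fy=s,interpolation=cv2.INTER_CUBIC),cv2.COLOR_RGB2BGR))
def cloud(c):
    z=c['z_map'];K=c['camera_matrix'];h,w=z.shape
    u,v=np.meshgrid(np.arange(w),np.arange(h))
    P=np.stack([(u-K[0,2])/K[0,0]*z,-(v-K[1,2])/K[1,1]*z,-z],-1)
    return P@c['T'][:3,:3].T+c['T'][:3,3]
E
python3 - <<'E'
from h import *
o=get_obs();print(o)
for n in('scene','top'):
    c=camera(n);save(n+'0',c['frame'],1.55);np.savez(n+'0.npz',**c);print(n,c['camera_matrix'],c['T'].round(3))
E
```

```text
pics
{'time_s': 0.0, 'qpos': array([-1.24259427e+00,  3.00464743e-01,  1.52155781e+00,  2.54839440e-05,
        1.32069830e+00, -6.65993075e-02]), 'joint_vel': array([ 0.00176273,  0.00035768,  0.00036541, -0.000171  , -0.00046087,
        0.00106679]), 'tau': array([-5.79673051e-04, -5.31805480e+01, -3.52734554e+01,  7.07484456e-02,
        2.43933289e-02, -8.38829601e-05]), 'ee_pos': array([ 0.21147242, -0.50746955,  0.22389965]), 'eef_rot': array([-3.14046861e+00, -9.97103979e-05,  3.94794987e-01]), 'force': array([ 0.42393162, -1.23207872,  0.16673345]), 'moment': array([0.05850395, 0.09429892, 0.02950075]), 'grip_force': 0.0, 'grip_width': 0.09395702608343859}
scene [[400.72724954   0.         256.38228631]
 [  0.         400.72724954 191.11921595]
 [  0.           0.           1.        ]] [[ 0.472 -0.695  0.543  1.19 ]
 [ 0.881  0.384 -0.275 -0.35 ]
 [-0.018  0.608  0.794  0.985]
 [ 0.     0.     0.     1.   ]]
top [[459.65448269   0.         251.78367933]
 [  0.         459.65448269 188.51309007]
 [  0.           0.           1.        ]] [[ 2.300e-02  9.890e-01 -1.490e-01  3.830e-01]
 [-1.000e+00  2.300e-02 -3.000e-03 -1.400e-02]
 [ 1.000e-03  1.490e-01  9.890e-01  1.323e+00]
 [ 0.000e+00  0.000e+00  0.000e+00  1.000e+00]]
```

View pics/top0.png

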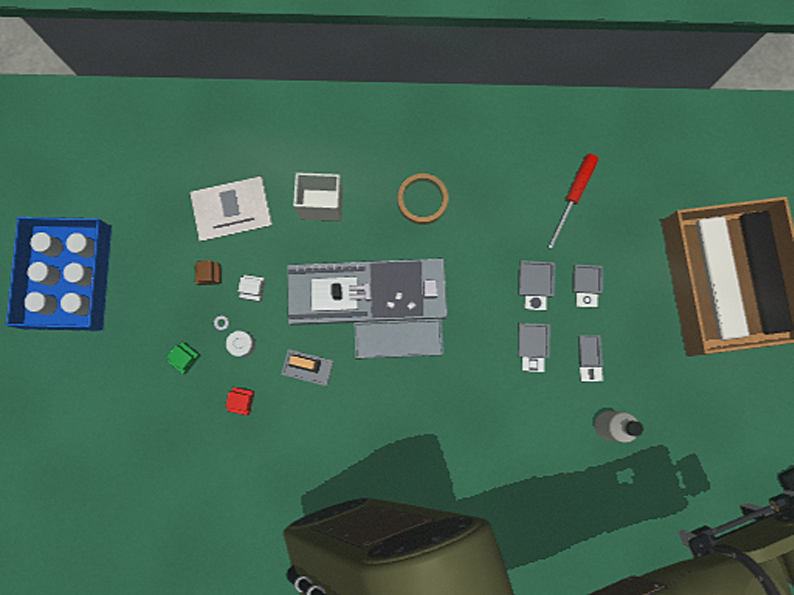

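View pics/scene0.png

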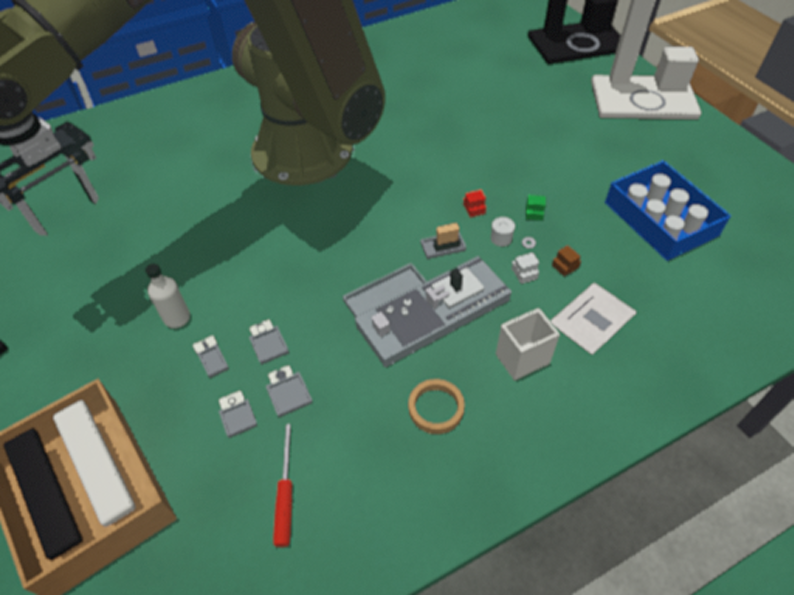

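The top view shows the gauge at (365,290) with about 3 chips near (398,302), and the slots on the right at (537,280), (588,280), (534,345) and (590,357). The dock with the scraper is at (306,365).

What could be taken for the parts:
- **Block:** white at (250,287) is my choice. Brown (207,272), green (183,357) and red (239,401) are decoys.
- **Drum:** white disc at (238,343).
- **Pin:** the small ring at (220,323) looks like a washer or possibly a pin, so I'll check its height.
- **Plate:** none seen.

Run:
```python
from h import *
c=dict(np.load('top0.npz'));P=cloud(c);f=c['frame']
a=f[158:270,100:290];save('crop0',a,4.1)
s=1.55
for n,(u,v) in dict(block=(250,287),drum=(238,343),ring=(220,323),brown=(207,272),green=(183,357),red=(239,401),tape=(400,190),cup=(317,175),bottle=(633,428),scr=(303,362),tab=(336,291),anvil=(431,288)).items():
    u=int(u/s);v=int(v/s);w=P[v-9:v+10,u-9:u+10].reshape(-1,3);m=w[:,2]>w[:,2].max()-.008
    print(n,w[:,2].max().round(3),P[v,u].round(3),w[m].mean(0).round(4),m.sum(),f[v,u])
d=dict(np.load('scene0.npz'))
save('crop1',np.ascontiguousarray(d['frame'][115:250,210:400]),4)
```

```text
block 0.047 [0.58  0.246 0.04 ] [0.5826 0.2478 0.0418] 104 [203 210 207]
drum 1.323 [0.478 0.263 0.041] [ 0.3829 -0.0142  1.3232] 1 [204 207 207]
ring 0.043 [0.517 0.308 0.002] [0.4919 0.2753 0.0395] 9 [45 99 74]
brown 0.048 [0.607 0.327 0.039] [0.6074 0.3319 0.0423] 72 [119  80  50]
green 0.046 [0.45  0.358 0.042] [0.4496 0.3662 0.0413] 119 [ 46 153  75]
red 1.323 [0.376 0.255 0.036] [ 0.3829 -0.0142  1.3232] 5 [207  55  50]
tape 0.027 [ 0.777 -0.024  0.019] [ 0.7783 -0.0317  0.0218] 57 [157 123  82]
cup 1.323 [0.779 0.126 0.094] [ 0.3829 -0.0142  1.3232] 3 [234 230 219]
bottle 0.157 [ 0.346 -0.408  0.15 ] [ 0.3464 -0.4106  0.1519] 34 [48 54 51]
scr 1.323 [0.446 0.141 0.065] [ 0.3829 -0.0142  1.3232] 1 [214 163 109]
tab 0.091 [0.572 0.087 0.082] [0.572  0.0864 0.086 ] 33 [51 54 54]
anvil 0.063 [ 0.585 -0.084  0.054] [ 0.5821 -0.0813  0.0591] 82 [194 189 197]
```

View pics/crop0.png

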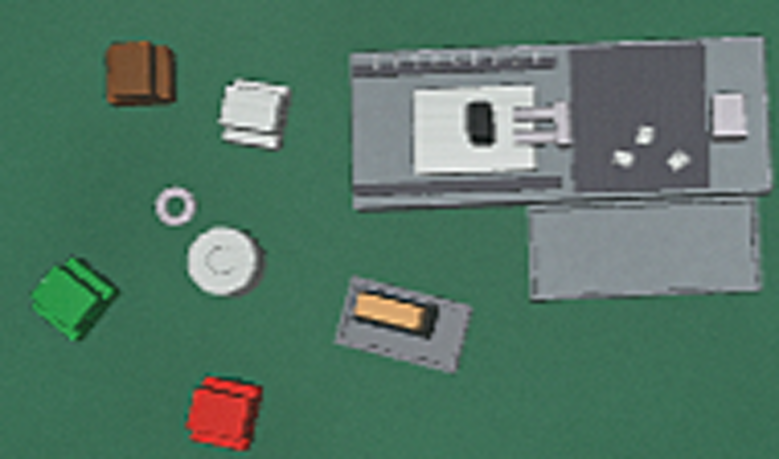

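View pics/crop1.png

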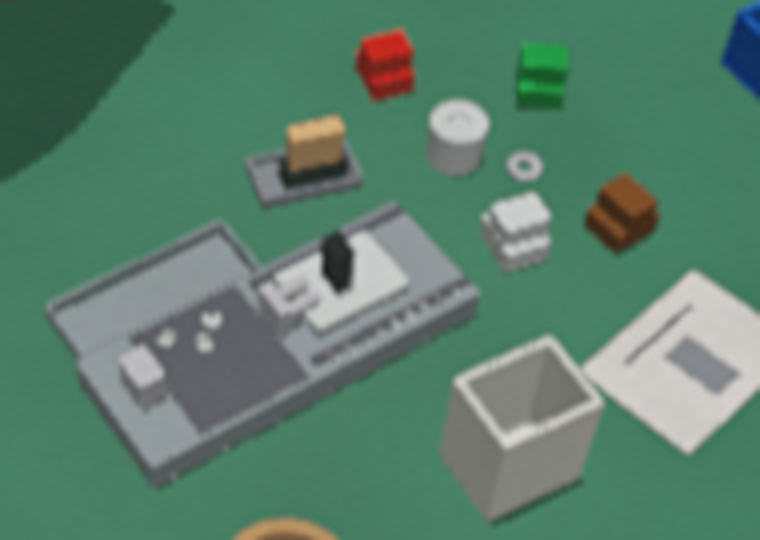

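Three chips lie on the bed. The drum is at crop0 (222,260) and the silver stepped block at (250,112). The ring at (175,205) is flat, so it is a washer, which means only the drum and block are present. Next I'll measure the geometry.

```bash
cat >> h.py <<'E'
def ray(c,uv,z):
    K=c['camera_matrix'];T=c['T'];uv=np.atleast_2d(uv).astype(float)
    d=np.stack([(uv[:,0]-K[0,2])/K[0,0],-(uv[:,1]-K[1,2])/K[1,1],-np.ones(len(uv))],-1)@T[:3,:3].T
    return (T[:3,3]+d*((z-T[2,3])/d[:,2])[:,None])[:,:2]
def blobs(m,amin):
    n,l,s,ce=cv2.connectedComponentsWithStats(m.astype(np.uint8),connectivity=4)
    return [(s[i],ce[i],l==i) for i in range(1,n) if s[i,4]>=amin]
def rect(c,m,z):
    v,u=np.nonzero(m);w=ray(c,np.stack([u,v],1),z)
    (cx,cy),(a,b),t=cv2.minAreaRect((w*1000).astype(np.float32));
    return np.round([cx,cy,a,b,t],1)
E
python3 - <<'E'
from h import *
c=dict(np.load('top0.npz'));f=c['frame'].astype(int);R,G,B=f[...,0],f[...,1],f[...,2]
mx=f.max(-1);mn=f.min(-1)
g=(mx-mn<22)
print('dark')
for s,ce,m in blobs(g&(mx<95)&(mx>50),150):
    if 170<ce[0]<420 and 140<ce[1]<260: print(s,ce.round(),rect(c,m,.03))
print('grey slots')
for s,ce,m in blobs(g&(mx<170)&(mx>85),60):
    if 170<ce[0]<420 and 140<ce[1]<260: print(s,ce.round(),rect(c,m,.011))
print('white')
for s,ce,m in blobs(g&(mx>=170),8):
    if 130<ce[0]<420 and 140<ce[1]<290: print(s,ce.round(1),rect(c,m,.04), f[m].mean(0).round())
print('wood')
for s,ce,m in blobs((R-B>50)&(G-B>20)&(R>150),20):
    if 130<ce[0]<320 and 140<ce[1]<290: print(s,ce.round(1),rect(c,m,.058))
print(f[180,240],f[180,255], f[180,345],f[216,345])
E
```

```text
dark
grey slots
[ 185  167  104   64 4234] [245. 197.] [548.5  32.  180.  293.8   3.7]
[335 168  23  32 478] [346. 180.] [ 601.4 -282.6   63.9   89.6   89.4]
[370 171  19  19 296] [379. 180.] [ 614.2 -378.4   52.2   53.    88.8]
[334 208  21  25 426] [344. 219.] [ 494.9 -276.5   55.6   68.8   86.6]
[374 216  15  21 259] [381. 226.] [ 480.5 -381.    57.5   37.8    3.2]
[182 225  33  24 356] [199. 238.] [438.6 138.9  87.5  48.6  77.4]
white
[154 178  16  12 136] [160.9 183.3] [585.2 245.4  39.6  30.9  81.8] [207. 211. 209.]
[201 179  38  22 526] [215.8 189.3] [572.7  80.7  58.5 105.4   3.9] [208. 212. 211.]
[274 181   9  10  76] [277.3 185.7] [586.2 -84.5  25.7  22.6   1.3] [198. 195. 202.]
[255 189   4   4  12] [256.8 190.5] [570.5 -24.2   8.6   8.5   1.2] [204. 210. 206.]
[372 189  14   9  92] [377.9 193.1] [ 571.4 -368.2   22.8   37.5    1.3] [221. 222. 218.]
[154 190  13   4  30] [160.6 191.2] [562.7 247.3  34.5   6.5  81.8] [212. 217. 214.]
[339 191  13   9  68] [345.3 194.8] [ 563.5 -273.8   22.7   34.4    1.3] [225. 226. 223.]
[250 195   4   3  11] [251.6 195.9] [554.6 -10.5   5.7   8.5   1.3] [209. 214. 212.]
[263 196   5   3  10] [264.9 196.8] [554.  -48.5   6.   10.   46.4] [208. 212. 209.]
[138 204   9   9  40] [142.  207.8] [513.5 295.8  22.5  22.6   1.3] [195. 187. 196.]
[146 214  16  16 198] [153.4 221.2] [476.6 261.5  42.2  41.9   3. ] [201. 206. 203.]
[337 230   9   9  54] [340.2 234.3] [ 453.5 -261.9   22.3   22.3   89.7] [219. 220. 220.]
[342 231   9   9  42] [347.9 235.4] [ 451.3 -275.8   22.2   22.9    1.3] [214. 218. 216.]
[374 237  15   9  98] [381.1 241. ] [ 436.9 -372.8   22.1   38.5    1.3] [221. 222. 220.]
wood
[187 230  16   8  86] [194.3 233.3] [445.4 144.3  42.8  14.5  77.4]
[83 83 89] [92 91 99] [120 125 128] [126 131 136]
```

```bash
cat >> h.py <<'E'
from scipy.spatial.transform import Rotation as Ro
def plan(targets,start=None):
    """targets: (x,y,z,yaw_deg), prints row numbers from start pose (default measured)"""
    o=get_obs()
    if start is None: p=o['ee_pos'];R0=Ro.from_euler('xyz',o['eef_rot'])
    else: p=np.array(start[:3]);R0=Ro.from_euler('xyz',[np.pi,0,np.radians(start[3])])
    for t in targets:
        R=Ro.from_euler('xyz',[np.pi,0,np.radians(t[3])])
        s=R0.inv().apply(np.array(t[:3])-p)/.25; r=(R0.inv()*R).as_rotvec()/2/np.pi
        print(t,'->',s.round(4).tolist()+r.round(4).tolist())
def wcam():
    o=get_obs();c=camera('wrist');T=np.eye(4);T[:3,:3]=Ro.from_euler('xyz',o['eef_rot']).as_matrix();T[:3,3]=o['ee_pos']
    c['T']=T@c['T_tool_cam'];return c
E
python3 - <<'E'
from h import *
plan([(.50,.0,.36,93.7)])
c=wcam();print(c['T_tool_cam'].round(3),c['camera_matrix'])
E
```

```text
(0.5, 0.0, 0.36, 93.7) -> [1.846, -1.4306, -0.5425, -0.0001, -0.0001, -0.1975]
[[-0.001  0.971  0.24   0.071]
 [ 1.     0.001  0.001 -0.002]
 [ 0.001  0.24  -0.971 -0.161]
 [ 0.     0.     0.     1.   ]] [[282.50550373   0.         256.49156699]
 [  0.         282.50550373 196.70036966]
 [  0.           0.           1.        ]]
```

Request:
play_rows([
  [[0.9,-0.7,-0.54,0,0,-0.05,1],[0.9,-0.7,-0.54,0,0,-0.1,1],[0.9,-0.7,-0.54,0,0,-0.1975,1],[0.9,-0.7,-0.54,0,0,-0.1975,1],[0.9,-0.7,-0.54,0,0,-0.1975,1],[0.9,-0.7,-0.54,0,0,-0.1975,1],[0.9,-0.7,-0.54,0,0,-0.1975,1],[0.9,-0.7,-0.54,0,0,-0.1975,1],[0.9,-0.7,-0.54,0,0,-0.1975,1],[0.9,-0.7,-0.54,0,0,-0.1975,1]],
])

```text
time_s: 1.15
ee_pos: [0.352, -0.2594, 0.3594]
eef_rot: [-3.141, -0.0, 1.637]
force: [-0.4, 0.2, 0.4]
grip_width: 0.0937
grip_force: 0.0
```

Run:
```python
from h import *
plan([(.55,.06,.26,93.7)])
```

```text
(0.55, 0.06, 0.26, 93.7) -> [1.2227, 0.8746, 0.3975, -0.0, -0.0, 0.0002]
```

Request:
play_rows([
  [[1,0.87,0.4,0,0,0,1],[1,0.87,0.4,0,0,0,1],[1,0.87,0.4,0,0,0,1],[1,0.87,0.4,0,0,0,1],[1,0.87,0.4,0,0,0,1],[1,0.87,0.4,0,0,0,1],[1,0.87,0.4,0,0,0,1],[1,0.87,0.4,0,0,0,1],[1,0.87,0.4,0,0,0,1],[1,0.87,0.4,0,0,0,1]],
])

```text
time_s: 2.15
ee_pos: [0.5525, 0.0031, 0.2599]
eef_rot: [3.141, 0.0, 1.634]
force: [0.1, -0.5, -0.2]
grip_width: 0.0941
grip_force: 0.0
```

Run:
```python
from h import *
print(get_obs()['ee_pos'],get_obs()['eef_rot'])
c=wcam();np.savez('w0.npz',**c);save('w0',c['frame'],1.55)
```

```text
[0.55245174 0.00307173 0.25990699] [3.14114385e+00 2.06052503e-04 1.63405504e+00]
```

View pics/w0.png

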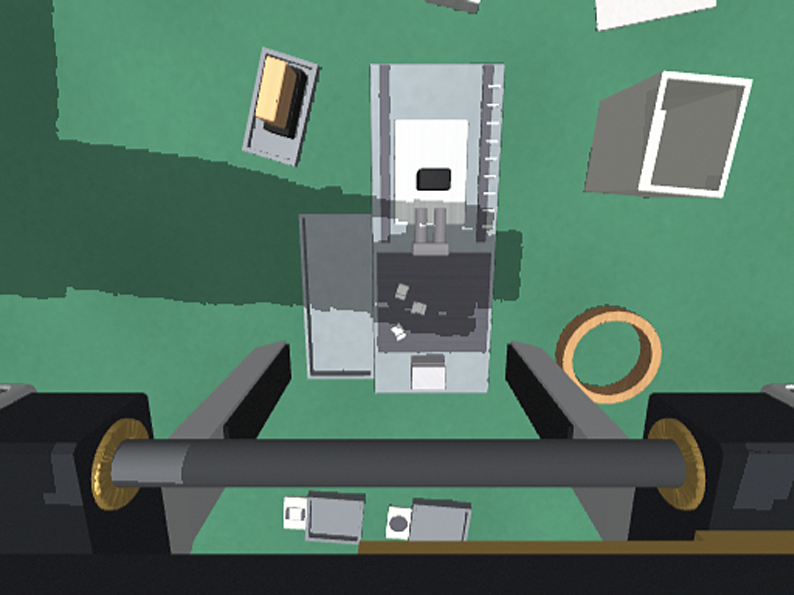

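The wrist view shows the bed corners at (377,252), (492,250), (491,350) and (376,352), with the chips at (402,291), (419,308) and (398,332). The tab is at (433,179), the scraper at (280,95), the block slot (rectangle label) at (335,518) and the drum slot (disc label) at (440,521).

Run:
```python
from h import *
c=dict(np.load('w0.npz'));s=1.55
R=lambda pts,z:(ray(c,np.array(pts)/s,z)*1000).round(1)
print('bed',R([(377,252),(492,250),(491,350),(376,352)],.03).tolist())
b=R([(377,252),(492,250),(491,350),(376,352)],.03);
print('ctr',b.mean(0), 'x-axis',np.degrees(np.arctan2(*((b[1]+b[2]-b[0]-b[3])[::-1]))),'y',np.degrees(np.arctan2(*((b[0]+b[1]-b[2]-b[3])[::-1])))-90)
print('gauge long edge',R([(371,66),(376,392)],.03).tolist(), R([(504,66),(489,392)],.03).tolist())
print('anvil top',R([(412,362),(445,361),(446,391),(412,391)],.06).tolist())
print('jaw',R([(413,254),(448,254)],.03).tolist(),'jawtop',R([(413,242),(448,242)],.06).tolist())
f=c['frame'].astype(int);mx=f.max(-1);mn=f.min(-1)
for ss,ce,m in blobs((mx<60),60):
    if 250<ce[0]<320 and 80<ce[1]<140: print('tab',ce*s,rect(c,m,.086))
print('tabtop corners',R([(417,168),(450,168),(451,191),(416,191)],.086).tolist())
print('chips',R([(402,291),(419,308),(398,332)],.036).tolist())
for ss,ce,m in blobs((f[...,0]-f[...,2]>50)&(f[...,0]>150),60):
    if ce[1]<120 and ce[0]<250: print('wood',ce*s,rect(c,m,.058),ss)
print('dock outer',R([(264,49),(320,65),(298,166),(243,151)],.011).tolist(),R([(264,49),(320,65),(298,166),(243,151)],.011).mean(0))
print('slotblock outer',R([(310,492),(366,496),(362,542),(305,539)],.011).tolist())
print('slotdrum outer',R([(416,499),(471,503),(469,543)],.011).tolist())
```

```text
bed [[533.4, 25.5], [635.6, 33.7], [645.4, -60.1], [537.2, -68.8]]
ctr [587.9   -17.425] x-axis 4.592320674654729 y 4.135401539973131
gauge long edge [[520.9, 175.7], [539.3, -109.7]] [[628.4, 182.4], [648.3, -103.0]]
anvil top [[570.0, -65.1], [598.8, -62.4], [602.2, -90.7], [572.0, -92.6]]
jaw [[565.6, 25.8], [596.8, 27.7]] jawtop [[563.5, 39.3], [592.2, 41.1]]
tab [434.60770925 179.18546256] [574.   88.7  24.   14.2   3.6]
tabtop corners [[561.6, 95.7], [585.6, 97.2], [587.9, 81.0], [562.0, 79.4]]
chips [[557.8, -7.3], [574.2, -22.1], [556.6, -45.9]]
wood [269.82365492  88.04517625] [446.7 148.   44.1  15.6  77.5] [165  36  20  43 539]
dock outer [[429.0, 188.0], [476.3, 178.7], [458.3, 95.6], [409.6, 105.2]] [443.3   141.875]
slotblock outer [[473.8, -239.5], [534.2, -240.8], [532.4, -300.1], [469.1, -300.0]]
slotdrum outer [[588.4, -241.3], [648.3, -242.6], [651.3, -294.2]]
```

Run:
```python
from h import *
c=dict(np.load('w0.npz'));f=c['frame']
save('w0c',np.ascontiguousarray(f[95:260,225:335]),3.6)
P=cloud(c)
u=int(430/1.55)
for v in range(152,170,1): print(v,P[v,u].round(4).tolist(),end=' ')
print()
for v in range(216,256,1): print(v,P[v,u].round(4).tolist(),f[v,u].tolist())
```

```text
152 [0.5788, 0.0429, 0.0304] 153 [0.579, 0.0415, 0.0298] 154 [0.579, 0.0403, 0.0312] 155 [0.5784, 0.0397, 0.0394] 156 [0.5775, 0.0396, 0.0528] 157 [0.5769, 0.0391, 0.061] 158 [0.5771, 0.0378, 0.0602] 159 [0.5772, 0.0365, 0.0599] 160 [0.5773, 0.0352, 0.0599] 161 [0.5774, 0.0339, 0.0596] 162 [0.5775, 0.0327, 0.0596] 163 [0.5776, 0.0315, 0.0606] 164 [0.5776, 0.0303, 0.061] 165 [0.5802, 0.0252, 0.0305] 166 [0.5803, 0.0239, 0.0312] 167 [0.5803, 0.0227, 0.0327] 168 [0.5806, 0.021, 0.0304] 169 [0.5806, 0.0198, 0.0317] 
216 [0.5862, -0.0489, 0.0294] [113, 113, 123]
217 [0.5862, -0.05, 0.0309] [109, 109, 119]
218 [0.5864, -0.0518, 0.03] [113, 112, 123]
219 [0.5865, -0.0532, 0.0304] [114, 113, 124]
220 [0.5866, -0.0546, 0.0307] [111, 109, 117]
221 [0.5867, -0.0561, 0.0308] [110, 111, 120]
222 [0.5866, -0.057, 0.0326] [111, 112, 121]
223 [0.587, -0.0594, 0.0301] [111, 112, 121]
224 [0.587, -0.0606, 0.0311] [110, 110, 121]
225 [0.587, -0.0616, 0.0325] [110, 110, 119]
226 [0.5873, -0.0638, 0.0306] [106, 105, 115]
227 [0.5875, -0.0655, 0.0301] [162, 172, 177]
228 [0.5876, -0.067, 0.0302] [122, 132
[... 539 characters left out ...]
40, 239, 243]
241 [0.5862, -0.0753, 0.0593] [239, 238, 242]
242 [0.5863, -0.0768, 0.0593] [237, 236, 240]
243 [0.5864, -0.0783, 0.0592] [240, 238, 242]
244 [0.5865, -0.0796, 0.0594] [240, 238, 242]
245 [0.5866, -0.0809, 0.0598] [238, 236, 240]
246 [0.5867, -0.0824, 0.0599] [239, 239, 242]
247 [0.5867, -0.0836, 0.0605] [238, 237, 240]
248 [0.5869, -0.0855, 0.0596] [238, 236, 239]
249 [0.5869, -0.0863, 0.0611] [237, 236, 240]
250 [0.5871, -0.088, 0.0607] [245, 242, 246]
251 [0.5906, -0.1038, 0.0293] [200, 205, 211]
252 [0.5907, -0.1054, 0.0293] [188, 197, 203]
253 [0.5907, -0.1065, 0.0304] [132, 160, 151]
254 [0.5941, -0.1222, 0.0003] [90, 149, 120]
255 [0.5942, -0.1236, 0.0009] [83, 148, 116]
```

View pics/w0c.png

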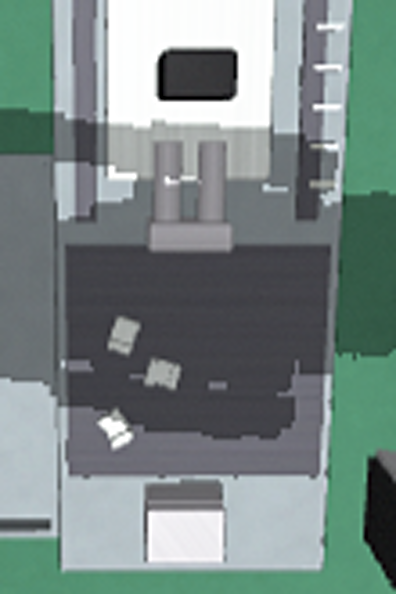

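Run:
```python
from h import *
plan([(.446,.1465,.12,77.4),(.446,.1465,.049,77.4)])
```

```text
(0.446, 0.1465, 0.12, 77.4) -> [0.6002, -0.3893, 0.5601, 0.0002, 0.0, 0.045]
(0.446, 0.1465, 0.049, 77.4) -> [0.6002, -0.3896, 0.8441, 0.0002, 0.0, 0.045]
```

Request:
play_rows([
  [[0.6,-0.389,0.3,0,0,0.045,0.28],[0.6,-0.389,0.3,0,0,0.045,0.28],[0.6,-0.389,0.3,0,0,0.045,0.28],[0.6,-0.389,0.3,0,0,0.045,0.28],[0.6,-0.389,0.4,0,0,0.045,0.28],[0.6,-0.389,0.56,0,0,0.045,0.28],[0.6,-0.389,0.56,0,0,0.045,0.28],[0.6,-0.389,0.56,0,0,0.045,0.28]],
])

```text
time_s: 3.0
ee_pos: [0.4463, 0.1467, 0.1207]
eef_rot: [3.141, -0.0, 1.351]
force: [-0.1, 0.3, 0.5]
grip_width: 0.0599
grip_force: 0.0
```

Run:
```python
from h import *
c=wcam();f=c['frame'].astype(int)
for ss,ce,m in blobs((f[...,0]-f[...,2]>50)&(f[...,0]>140),200): print(ce,ss,rect(c,m,.058))
plan([(.446,.1465,.049,77.4)])
```

```text
[141.1852286   94.43610785] [ 121   70   41   51 1706] [382.9 258.   35.2  25.8  80. ]
[170.55348837  96.12093023] [164  74  14  46 430] [403.8 252.   32.1   7.2  79.2]
[257.90405117 215.28678038] [249 191  19  50 938] [447.5 146.4  42.6  15.1  77. ]
(0.446, 0.1465, 0.049, 77.4) -> [-0.0026, -0.0034, 0.2893, 0.0003, -0.0001, 0.0001]
```

Request:
play_rows([
  [[0,0.002,0.15,0,0,0,0.28],[0,0.002,0.287,0,0,0,0.28],[0,0.002,0.287,0,0,0,0.28],[0,0.002,0.287,0,0,0,-0.9],[0,0.002,0.287,0,0,0,-0.9],[0,0.002,0.287,0,0,0,-0.9],[0,0.002,0.287,0,0,0,-0.9],[0,0.002,0.287,0,0,0,-0.9],[0,0.002,0.287,0,0,0,-0.9]],
], grip_force=30)

```text
time_s: 3.95
ee_pos: [0.4466, 0.1473, 0.048]
eef_rot: [3.141, -0.0, 1.353]
force: [-1.6, -0.4, 0.3]
grip_width: 0.0156
grip_force: 28.2
```

```bash
cat >> h.py <<'E'
GO=np.array([.582,-.019]);GY=3.7
def g2w(x,y): # gauge mm -> world m
    t=np.radians(GY);return (GO+np.array([x*np.cos(t)-y*np.sin(t),x*np.sin(t)+y*np.cos(t)])/1000).tolist()
E
python3 - <<'E'
from h import *
o=get_obs();print(o['ee_pos'],o['eef_rot'],o['grip_width'],o['grip_force'])
z=o['ee_pos'][2]; zb=z+.026
p=o['ee_pos']
A=g2w(26,-19);B=g2w(26,12)
plan([(p[0],p[1],.13,77.4),(*A,.13,93.7),(*A,zb+.001,93.7)])
# wipe moves from A at bed
S=(*A,zb+.001,93.7)
print('wipe');plan([(*g2w(-60,-19),zb+.001,93.7),(*g2w(-60,-19),zb+.05,93.7),(*B,zb+.05,93.7),(*B,zb+.001,93.7)],S)
E
```

```text
[0.44658951 0.14727912 0.04797441] [ 3.14114489e+00 -1.74420982e-04  1.35305364e+00] 0.015558471019674374 28.173333406448364
(np.float64(0.4465895066850723), np.float64(0.1472791179292675), 0.13, 77.4) -> [0.0001, 0.0001, -0.3281, 0.0001, -0.0, 0.0003]
(0.6091719199318828, -0.03628255673259449, 0.13, 93.7) -> [-0.5764, 0.7937, -0.3278, 0.0001, -0.0, -0.0449]
(0.6091719199318828, -0.03628255673259449, np.float64(0.07497441177570628), 93.7) -> [-0.5764, 0.7936, -0.1077, 0.0001, -0.0, -0.0449]
wipe
(0.5233511767604754, -0.041832335242348875, np.float64(0.07497441177570628), 93.7) -> [0.0, -0.344, -0.0, 0.0, 0.0, 0.0]
(0.5233511767604754, -0.041832335242348875, np.float64(0.12397441177570628), 93.7) -> [0.0, -0.344, -0.196, 0.0, 0.0, 0.0]
(0.6071714183760412, -0.005347172566156943, np.float64(0.12397441177570628), 93.7) -> [0.124, 0.0, -0.196, 0.0, 0.0, 0.0]
(0.6071714183760412, -0.005347172566156943, np.float64(0.07497441177570628), 93.7) -> [0.124, 0.0, 0.0, 0.0, 0.0, 0.0]
```

Request:
play_rows([
  [[0,0,-0.2,0,0,0,-0.9],[0,0,-0.45,0,0,0,-0.9],[0,0,-0.45,0,0,0,-0.9],[-0.15,0.2,-0.45,0,0,-0.01,-0.9],[-0.3,0.4,-0.45,0,0,-0.03,-0.9],[-0.45,0.6,-0.45,0,0,-0.045,-0.9],[-0.5764,0.7937,-0.45,0,0,-0.045,-0.9],[-0.5764,0.7937,-0.45,0,0,-0.045,-0.9],[-0.5764,0.7937,-0.45,0,0,-0.045,-0.9]],
])

```text
time_s: 4.85
ee_pos: [0.6107, -0.0402, 0.1582]
eef_rot: [-3.14, 0.0, 1.632]
force: [-0.2, 1.6, -1.2]
grip_width: 0.0158
grip_force: 30.0
```

Run:
```python
from h import *
o=get_obs();print(o['ee_pos'],o['eef_rot'],o['grip_width'],o['force'])
c=camera('top');save('t1',np.ascontiguousarray(c['frame'][158:270,150:300]),4)
plan([(*g2w(26,-19),.075,93.7)])
```

```text
[ 0.61068772 -0.04016359  0.15819556] [-3.14008289e+00  2.29904859e-04  1.63198401e+00] 0.015826158438578437 [-0.17647663  1.64967871 -1.24019486]
(0.6091719199318828, -0.03628255673259449, 0.075, 93.7) -> [0.0073, 0.0006, 0.3328, -0.0004, -0.0001, -0.0004]
```

View pics/t1.png

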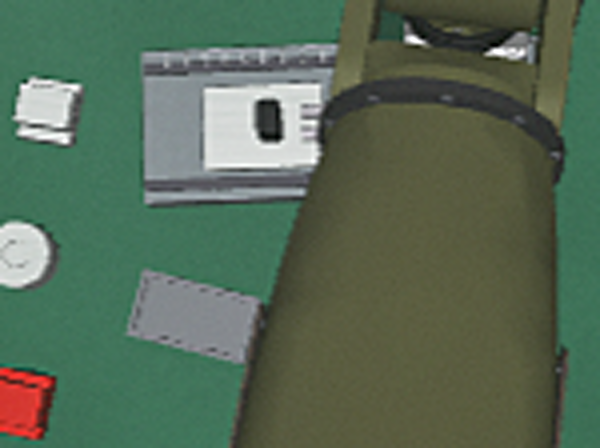

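The top view shows the dock empty at (205,315), but the arm hides the bed. I'll lower the scraper and wipe.

Request:
play_rows([
  [[0,0,0.1,0,0,0,-0.9],[0,0,0.2,0,0,0,-0.9],[0,0,0.28,0,0,0,-0.9],[0,0,0.34,0,0,0,-0.9],[0,0,0.34,0,0,0,-0.9],[0,0,0.34,0,0,0,-0.9]],
])

```text
time_s: 5.5
ee_pos: [0.6088, -0.0358, 0.0752]
eef_rot: [-3.141, -0.0, 1.636]
force: [-0.3, -0.0, -0.9]
grip_width: 0.016
grip_force: 30.0
```

Run:
```python
from h import *
o=get_obs();print(o['ee_pos'],o['eef_rot'],o['grip_width'],o['force'],o['moment'])
c=wcam();save('w1',np.ascontiguousarray(c['frame'][60:330,60:460]),1.9)
d=camera('scene');save('s1',np.ascontiguousarray(d['frame'][115:250,190:350]),4)
```

```text
[ 0.60883636 -0.03575899  0.07518017] [-3.14140775e+00 -9.78223988e-05  1.63633004e+00] 0.01604789215876393 [-0.26768001 -0.0285885  -0.89628447] [-0.04612189 -0.12499086 -0.00690997]
```

View pics/s1.png

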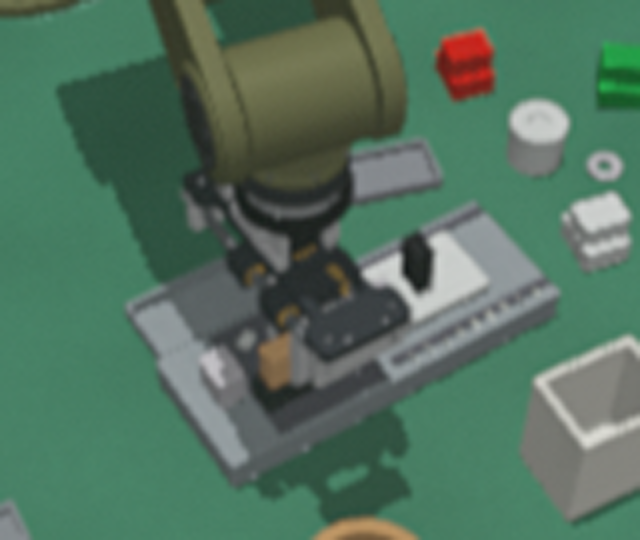

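The scene view shows the scraper (wood at (275,360)) standing on the bed beside the anvil. First wipe.

Request:
play_rows([
  [[0,-0.04,0.002,0,0,0,-0.9],[0,-0.08,0.002,0,0,0,-0.9],[0,-0.12,0.002,0,0,0,-0.9],[0,-0.16,0.002,0,0,0,-0.9],[0,-0.2,0.002,0,0,0,-0.9],[0,-0.24,0.002,0,0,0,-0.9],[0,-0.28,0.002,0,0,0,-0.9],[0,-0.32,0.002,0,0,0,-0.9],[0,-0.35,0.002,0,0,0,-0.9],[0,-0.35,0.002,0,0,0,-0.9]],
])

```text
time_s: 6.6
ee_pos: [0.521, -0.0421, 0.0748]
eef_rot: [-3.141, -0.0, 1.636]
force: [-0.3, -0.8, -1.8]
grip_width: 0.0158
grip_force: 30.0
```

Request:
play_rows([
  [[0,0,-0.1,0,0,0,-0.9],[0,0,-0.2,0,0,0,-0.9],[0.04,0.1,-0.2,0,0,0,-0.9],[0.08,0.2,-0.2,0,0,0,-0.9],[0.124,0.3,-0.2,0,0,0,-0.9],[0.124,0.35,-0.2,0,0,0,-0.9],[0.124,0.35,-0.2,0,0,0,-0.9]],
])

```text
time_s: 7.3
ee_pos: [0.608, -0.005, 0.1242]
eef_rot: [3.142, 0.0, 1.636]
force: [-0.2, 0.6, -1.7]
grip_width: 0.0158
grip_force: 30.0
```

Run:
```python
from h import *
o=get_obs();print(o['ee_pos'],o['eef_rot'],o['grip_width'],o['force'],o['moment'])
c=wcam();save('w2',c['frame'],1.5)
```

```text
[ 0.60797886 -0.00500895  0.12419604] [3.14159029e+00 5.75707057e-07 1.63642290e+00] 0.01575444520575 [-0.21312978  0.593266   -1.71520419] [-0.0547029  -0.04416116 -0.01211828]
```

View pics/w2.png

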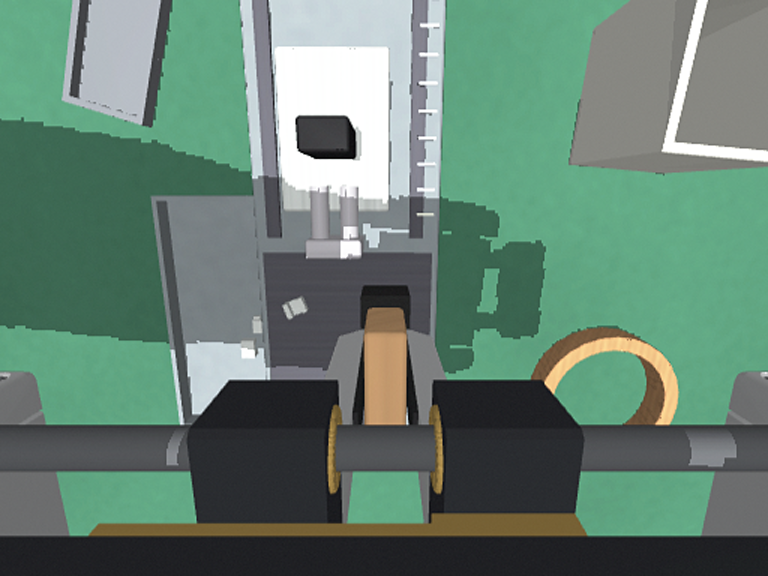

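After the first pass, two chips are in the trough at (257,325) and (247,349), and one is still on the bed at (295,307). Second pass.

Request:
play_rows([
  [[0,0,0.1,0,0,0,-0.9],[0,0,0.17,0,0,0,-0.9],[0,0,0.199,0,0,0,-0.9],[0,0,0.199,0,0,0,-0.9],[0,-0.04,0.199,0,0,0,-0.9],[0,-0.08,0.199,0,0,0,-0.9],[0,-0.12,0.199,0,0,0,-0.9],[0,-0.16,0.199,0,0,0,-0.9],[0,-0.2,0.199,0,0,0,-0.9],[0,-0.24,0.199,0,0,0,-0.9]],
])

```text
time_s: 8.35
ee_pos: [0.5468, -0.0094, 0.0757]
eef_rot: [3.14, 0.0, 1.636]
force: [1.2, 0.1, -1.9]
grip_width: 0.0158
grip_force: 30.0
```

Request:
play_rows([
  [[0,-0.04,0,0,0,0,-0.9],[0,-0.08,0,0,0,0,-0.9],[0,-0.11,0,0,0,0,-0.9],[0,-0.11,0,0,0,0,-0.9],[0,-0.11,-0.2,0,0,0,-0.9],[0,-0.11,-0.4,0,0,0,-0.9],[0,-0.11,-0.4,0,0,0,-0.9],[0,0.0,-0.4,0,0,0,-0.9],[0,0.15,-0.4,0,0,0,-0.9],[0,0.15,-0.4,0,0,0,-0.9]],
])

```text
time_s: 9.35
ee_pos: [0.587, -0.0067, 0.1735]
eef_rot: [-3.141, -0.0, 1.636]
force: [-0.2, -0.7, -1.8]
grip_width: 0.0159
grip_force: 30.0
```

Run:
```python
from h import *
o=get_obs();print(o['ee_pos'],o['eef_rot'],o['grip_width'],o['force'],o['moment'])
c=wcam();np.savez('w3.npz',**c);save('w3',c['frame'],1.5)
```

```text
[ 0.58698643 -0.00666718  0.17351941] [-3.14133345e+00 -1.31508664e-04  1.63592189e+00] 0.015909638661067375 [-0.20844722 -0.67316364 -1.83993985] [ 0.03360333 -0.06092243  0.02385875]
```

View pics/w3.png

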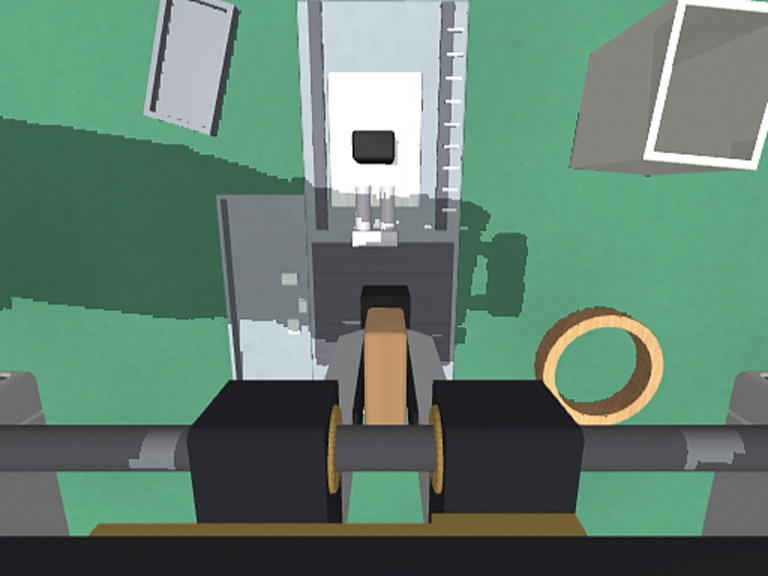

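All three chips are now in the trough at (289,279), (303,306) and (293,325), and the bed is clear. The scraper goes back to where it stood in its dock.

Run:
```python
from h import *
plan([(.4466,.1473,.1735,77.5),(.4466,.1473,.0488,77.5)])
```

```text
(0.4466, 0.1473, 0.1735, 77.5) -> [0.651, -0.5137, 0.0006, -0.0002, -0.0, 0.0451]
(0.4466, 0.1473, 0.0488, 77.5) -> [0.6509, -0.5129, 0.4994, -0.0002, -0.0, 0.0451]
```

Request:
play_rows([
  [[0.15,-0.12,0,0,0,0.01,-0.9],[0.3,-0.24,0,0,0,0.025,-0.9],[0.45,-0.36,0,0,0,0.045,-0.9],[0.6,-0.48,0,0,0,0.045,-0.9],[0.651,-0.5135,0,0,0,0.045,-0.9],[0.651,-0.5135,0,0,0,0.045,-0.9],[0.651,-0.5135,0.15,0,0,0.045,-0.9],[0.651,-0.5135,0.3,0,0,0.045,-0.9],[0.651,-0.5135,0.42,0,0,0.045,-0.9],[0.651,-0.5135,0.42,0,0,0.045,-0.9]],
])

```text
time_s: 10.4
ee_pos: [0.4445, 0.1458, 0.0667]
eef_rot: [-3.136, 0.003, 1.352]
force: [-0.3, 0.1, -0.9]
grip_width: 0.0159
grip_force: 30.0
```

Run:
```python
from h import *
print(get_obs()['force'])
plan([(.4466,.1473,.0485,77.5)])
```

```text
[-0.32908719  0.12599187 -0.89967178]
(0.4466, 0.1473, 0.0485, 77.5) -> [0.0079, 0.0074, 0.0729, -0.0009, 0.0005, -0.0001]
```

Request:
play_rows([
  [[0,0,0.03,0,0,0,-0.9],[0,0,0.06,0,0,0,-0.9],[0,0,0.08,0,0,0,-0.9],[0,0,0.08,0,0,0,-0.9],[0,0,0.08,0,0,0,0.0],[0,0,0.08,0,0,0,0.0],[0,0,0.08,0,0,0,0.0],[0,0,0.08,0,0,0,0.0],[0,0,-0.1,0,0,0,0.0],[0,0,-0.3,0,0,0,0.0]],
])

```text
time_s: 11.4
ee_pos: [0.445, 0.147, 0.1452]
eef_rot: [-3.138, 0.002, 1.353]
force: [0.7, 0.2, 0.1]
grip_width: 0.0467
grip_force: 0.0
```

Run:
```python
from h import *
c=wcam();f=c['frame'].astype(int)
for ss,ce,m in blobs((f[...,0]-f[...,2]>50)&(f[...,0]>140),300): print(ce,ss,rect(c,m,.062))
# drum & block by top cam depth
t=camera('top');P=cloud(t);g=t['frame'].astype(int);mx=g.max(-1);mn=g.min(-1)
for s,ce,m in blobs((mx-mn<22)&(mx>=165),20):
    if 130<ce[0]<190 and 140<ce[1]<290: print('white',s,ce.round(1),rect(t,m,.04),P[m].mean(0).round(4))
print(get_obs()['ee_pos'])
plan([(.52,.19,.30,93.7),(.50,.19,.30,90)])
```

```text
[154.32014388  97.13669065] [ 137   75   35   46 1390] [383.6 257.7  34.7  25.5  79.7]
[180.21408451  98.45915493] [174  78  13  42 355] [404.  252.2  32.1   7.   79.8]
[257.98071979 207.38560411] [250 185  17  46 778] [446.1 147.6  42.   14.6  77.5]
white [153 177  17  13 141] [160.8 183.3] [585.4 245.9  39.8  31.8  79.9] [0.5853 0.2471 0.0382]
white [154 190  13   4  30] [160.6 191.2] [562.7 247.3  34.5   6.5  81.8] [0.5651 0.2502 0.0206]
white [138 204   9   8  31] [141.6 206.8] [516.5 296.8  18.9  22.9  20. ] [0.5207 0.306  0.0032]
white [174 241  17   6  46] [184.1 244.4] [413.  177.4  13.3  45.4  17.3] [0.4079 0.1323 0.3207]
[0.44833118 0.14786181 0.1507542 ]
(0.52, 0.19, 0.3, 93.7) -> [0.229, 0.2486, -0.5939, 0.0014, -0.0005, -0.0449]
(0.5, 0.19, 0.3, 90) -> [0.2117, 0.1705, -0.5947, 0.0014, -0.0005, -0.0346]
```

Run:
```python
from h import *
plan([(.477,.2615,.16,93.7)])
```

```text
(0.477, 0.2615, 0.16, 93.7) -> [0.4687, 0.0141, -0.0349, 0.0014, -0.0005, -0.0449]
```

Request:
play_rows([
  [[0.2,0.01,-0.04,0,0,-0.015,0.9],[0.4,0.014,-0.04,0,0,-0.03,0.9],[0.469,0.014,-0.04,0,0,-0.045,0.9],[0.469,0.014,-0.04,0,0,-0.045,0.9],[0.469,0.014,-0.04,0,0,-0.045,0.9],[0.469,0.014,-0.04,0,0,-0.045,0.9]],
])

```text
time_s: 12.1
ee_pos: [0.4745, 0.2599, 0.1548]
eef_rot: [-3.141, 0.0, 1.633]
force: [0.1, -0.2, -0.1]
grip_width: 0.0885
grip_force: 0.0
```

```bash
cat >> h.py <<'E'
def whites(c,z,amin=200,thr=150):
    f=c['frame'].astype(int);mx=f.max(-1);mn=f.min(-1);P=cloud(c)
    for s,ce,m in blobs((mx-mn<25)&(np.abs(P[...,2]-z)<.006)&(mx>thr),amin): print(ce.round(),s,rect(c,m,z),P[m].mean(0).round(4))
E
python3 - <<'E'
from h import *
c=wcam();np.savez('w4.npz',**c)
print('drum');whites(c,.040);print('blk');whites(c,.042)
o=get_obs();print(o['ee_pos'],o['eef_rot'])
E
```

```text
drum
[262. 195.] [ 240  174   45   44 1471] [480.  264.2  44.6  44.1  48.7] [0.4798 0.2652 0.0401]
[365. 215.] [348 197  35  38 909] [586.1 250.6  38.8  27.   82.1] [0.5853 0.2512 0.0424]
[335. 330.] [ 308  314   55   35 1724] [573.2 111.3  59.6  45.2   3.5] [0.5722 0.1145 0.0422]
blk
[262. 195.] [ 240  174   45   44 1471] [479.9 264.7  44.3  43.7  48.7] [0.4798 0.2652 0.0401]
[365. 215.] [348 197  35  38 909] [585.3 251.2  38.5  26.8  82.1] [0.5853 0.2512 0.0424]
[335. 330.] [ 308  314   55   35 1724] [572.4 112.9  59.2  44.9   3.5] [0.5722 0.1145 0.0422]
[0.47462474 0.25991785 0.15493859] [-3.14144843e+00  1.47049883e-04  1.63318206e+00]
```

Request:
play_rows([
  [[0.017,0.0227,0.15,0,0,0,0.9],[0.017,0.0227,0.3,0,0,0,0.9],[0.017,0.0227,0.42,0,0,0,0.9],[0.017,0.0227,0.49,0,0,0,0.9],[0.017,0.0227,0.49,0,0,0,0.9],[0.017,0.0227,0.49,0,0,0,-0.3],[0.017,0.0227,0.49,0,0,0,-0.3],[0.017,0.0227,0.49,0,0,0,-0.3],[0.017,0.0227,0.49,0,0,0,-0.3],[0.017,0.0227,0.49,0,0,0,-0.3]],
], grip_force=20)

```text
time_s: 13.15
ee_pos: [0.4802, 0.2656, 0.0329]
eef_rot: [3.141, -0.0, 1.636]
force: [-0.2, 0.7, 0.0]
grip_width: 0.0527
grip_force: 0.0
```

Run:
```python
from h import *
o=get_obs();p=o['ee_pos'];print(p,o['eef_rot'],o['grip_width'],o['grip_force'])
D=g2w(0,-22)
plan([(p[0],p[1],.16,93.7),(*D,.16,93.7),(*D,.075,93.7),(*D,p[2]+.031,93.7)])
```

```text
[0.48021103 0.26564775 0.03288729] [ 3.14094024e+00 -2.73065809e-04  1.63571017e+00] 0.05268514281070486 0.0
(np.float64(0.48021103299881684), np.float64(0.26564775142245894), 0.16, 93.7) -> [0.0001, 0.0003, -0.5085, 0.0001, -0.0, 0.0001]
(0.5834197107815651, -0.04095414360198794, 0.16, 93.7) -> [-1.2505, 0.3327, -0.5086, 0.0001, -0.0, 0.0001]
(0.5834197107815651, -0.04095414360198794, 0.075, 93.7) -> [-1.2506, 0.3325, -0.1686, 0.0001, -0.0, 0.0001]
(0.5834197107815651, -0.04095414360198794, np.float64(0.06388729233381785), 93.7) -> [-1.2506, 0.3325, -0.1241, 0.0001, -0.0, 0.0001]
```

Request:
play_rows([
  [[0,0,0,0,0,0,-0.3],[0,0,0,0,0,0,-0.3],[0,0,0,0,0,0,-0.3],[0,0,0,0,0,0,-0.3],[0,0,-0.15,0,0,0,-0.3],[0,0,-0.3,0,0,0,-0.3],[-0.1,0,-0.5,0,0,0,-0.3],[-0.25,0,-0.5,0,0,0,-0.3],[-0.25,0,-0.5,0,0,0,-0.3]],
])

```text
time_s: 14.05
ee_pos: [0.4848, 0.2005, 0.1588]
eef_rot: [3.139, 0.0, 1.633]
force: [0.5, 0.7, -2.9]
grip_width: 0.0459
grip_force: 20.0
```

Run:
```python
from h import *
o=get_obs();p=o['ee_pos'];print(p,o['eef_rot'],o['grip_width'],o['grip_force'],o['force'])
D=g2w(0,-22)
plan([(*D,.158,93.7),(*D,.0645,93.7)])
```

```text
[0.48476092 0.20045429 0.15883072] [3.13934121e+00 2.91419023e-05 1.63337934e+00] 0.045890599313886546 19.99929428100586 [ 0.52343011  0.74070918 -2.94092116]
(0.5834197107815651, -0.04095414360198794, 0.158, 93.7) -> [-0.9884, 0.3335, 0.0041, 0.0004, 0.0, -0.0003]
(0.5834197107815651, -0.04095414360198794, 0.0645, 93.7) -> [-0.9884, 0.3326, 0.3781, 0.0004, 0.0, -0.0003]
```

Request:
play_rows([
  [[-0.2,0.07,0,0,0,0,-0.3],[-0.4,0.14,0,0,0,0,-0.3],[-0.6,0.21,0,0,0,0,-0.3],[-0.8,0.28,0,0,0,0,-0.3],[-0.95,0.32,0,0,0,0,-0.3],[-1,0.333,0,0,0,0,-0.3],[-1,0.333,0,0,0,0,-0.3],[-1,0.333,0.15,0,0,0,-0.3],[-1,0.333,0.3,0,0,0,-0.3],[-1,0.333,0.34,0,0,0,-0.3]],
])

```text
time_s: 15.05
ee_pos: [0.5812, -0.039, 0.0686]
eef_rot: [-3.135, -0.001, 1.637]
force: [-0.3, -0.5, -1.0]
grip_width: 0.0451
grip_force: 20.0
```

Request:
play_rows([
  [[0,0,0,0,0,0,-0.3],[0,0,0,0,0,0,-0.3],[0,0,0.02,0,0,0,-0.3],[0,0,0.03,0,0,0,-0.3],[0,0,0.03,0,0,0,-0.3]],
])

```text
time_s: 15.55
ee_pos: [0.5834, -0.0409, 0.0651]
eef_rot: [3.141, -0.0, 1.636]
force: [-0.9, 0.2, -1.5]
grip_width: 0.0457
grip_force: 20.0
```

Run:
```python
from h import *
o=get_obs();p=o['ee_pos'];print(p,o['eef_rot'],o['grip_width'],o['grip_force'],o['force'])
D=g2w(0,-22)
plan([(*D,.0635,93.7)])
```

```text
[ 0.58342541 -0.04087058  0.06511496] [ 3.14137984e+00 -1.80768910e-06  1.63561708e+00] 0.04573958147489454 19.99968409538269 [-0.8600507   0.15375817 -1.46445616]
(0.5834197107815651, -0.04095414360198794, 0.0635, 93.7) -> [-0.0003, -0.0, 0.0065, 0.0, -0.0, 0.0]
```

Request:
play_rows([
  [[0,0,0.007,0,0,0,-0.3],[0,0,0.007,0,0,0,-0.3],[0,0,0.007,0,0,0,0.5],[0,0,0.007,0,0,0,0.6],[0,0,0.007,0,0,0,0.6],[0,0,0.007,0,0,0,0.6],[0,0,-0.1,0,0,0,0.6],[0,0,-0.25,0,0,0,0.6],[0,0,-0.4,0,0,0,0.6],[0,0,-0.4,0,0,0,0.6]],
])

```text
time_s: 16.55
ee_pos: [0.5853, -0.0411, 0.1703]
eef_rot: [3.134, 0.002, 1.636]
force: [-0.1, -0.5, 0.2]
grip_width: 0.0753
grip_force: 0.0
```

Run:
```python
from h import *
w=dict(np.load('w0.npz'));P=cloud(w)
for v in range(120,158,3): print(v,P[v,271].round(3)[1:],P[v,277].round(3)[1:],P[v,284].round(3)[1:])
o=get_obs();p=o['ee_pos'];print(p,o['grip_width'],o['force'])
T=g2w(0,109)
plan([(*T,.16,3.7),(*T,.068,3.7)])
c=wcam();whites(c,.07)
```

```text
120 [0.083 0.087] [0.084 0.087] [0.084 0.086]
123 [0.081 0.044] [0.081 0.042] [0.082 0.042]
126 [0.077 0.045] [0.077 0.042] [0.078 0.042]
129 [0.073 0.041] [0.074 0.043] [0.074 0.043]
132 [0.069 0.042] [0.07  0.043] [0.07  0.043]
135 [0.066 0.052] [0.066 0.041] [0.067 0.054]
138 [0.062 0.054] [0.062 0.042] [0.063 0.055]
141 [0.058 0.054] [0.058 0.043] [0.059 0.052]
144 [0.054 0.052] [0.054 0.043] [0.055 0.052]
147 [0.051 0.054] [0.05 0.03] [0.052 0.053]
150 [0.047 0.054] [0.046 0.03 ] [0.048 0.053]
153 [0.043 0.053] [0.042 0.03 ] [0.044 0.054]
156 [0.039 0.052] [0.04  0.053] [0.04  0.053]
[ 0.58531849 -0.04108686  0.17026097] 0.07533712380518819 [-0.09393039 -0.51525696  0.16176228]
(0.5749659784004275, 0.0897728023916675, 0.16, 3.7) -> [0.5251, -0.0077, 0.0402, 0.0012, -0.0008, 0.2501]
(0.5749659784004275, 0.0897728023916675, 0.068, 3.7) -> [0.5257, -0.0106, 0.4081, 0.0012, -0.0008, 0.2501]
[254. 204.] [ 231  182   47   46 1668] [584.3 -42.4  44.2  44.8   3.6] [ 0.5839 -0.0415  0.0702]
```

Request:
play_rows([
  [[0.1,0,0,0,0,0.02,0],[0.2,0,0,0,0,0.045,-0.15],[0.3,0,0,0,0,0.07,-0.15],[0.4,0,0,0,0,0.09,-0.15],[0.52,0,0,0,0,0.115,-0.15],[0.52,0,0,0,0,0.138,-0.15],[0.52,0,0,0,0,0.16,-0.15],[0.52,0,0,0,0,0.184,-0.15],[0.52,0,0,0,0,0.207,-0.15],[0.52,0,0,0,0,0.23,-0.15]],
])

```text
time_s: 17.6
ee_pos: [0.5745, 0.0888, 0.1634]
eef_rot: [-3.141, 0.002, 0.185]
force: [1.4, 0.2, 0.1]
grip_width: 0.0399
grip_force: 0.0
```

Request:
play_rows([
  [[0,0,0,0,0,0.02,-0.15],[0,0,0,0,0,0.02,-0.15],[0,0,0,0,0,0.02,-0.15]],
])

```text
time_s: 17.9
ee_pos: [0.5747, 0.0888, 0.164]
eef_rot: [3.142, 0.001, 0.069]
force: [0.8, -0.7, -0.3]
grip_width: 0.0399
grip_force: 0.0
```

Run:
```python
from h import *
o=get_obs();p=o['ee_pos'];print(p,np.degrees(o['eef_rot'][2]),o['grip_width'],o['force'])
c=wcam();f=c['frame'].astype(int);P=cloud(c)
for s,ce,m in blobs((abs(P[...,2]-.086)<.005)&(f.max(-1)<90),100): print(ce,s,rect(c,m,.086))
T=g2w(0,108)
plan([(*T,.077,3.7)])
```

```text
[0.57468701 0.08881737 0.16404147] 3.939042456678926 0.03989925687582979 [ 0.77502146 -0.68970897 -0.27189246]
[258.51368421 207.17684211] [250 194  18  27 475] [576.   89.4  23.8  15.1   3.9]
(0.5750305107086805, 0.08877488677339533, 0.077, 3.7) -> [0.0016, 0.0002, 0.3489, 0.0, 0.0002, 0.0006]
```

Request:
play_rows([
  [[0,0,0.12,0,0,0,-0.15],[0,0,0.24,0,0,0,-0.15],[0,0,0.32,0,0,0,-0.15],[0,0,0.348,0,0,0,-0.15],[0,0,0.348,0,0,0,-0.15],[0,0,0.348,0,0,0,-0.9],[0,0,0.348,0,0,0,-0.9],[0,0,0.348,0,0,0,-0.9],[0,0,0.348,0,0,0,-0.9],[0,0,0.348,0,0,0,-0.9]],
], grip_force=25)

```text
time_s: 18.95
ee_pos: [0.5754, 0.0886, 0.0788]
eef_rot: [3.141, -0.001, 0.065]
force: [-1.3, -3.5, 6.9]
grip_width: 0.0159
grip_force: 25.0
```

Run:
```python
from h import *
o=get_obs();p=o['ee_pos'];print(p,np.degrees(o['eef_rot'][2]),o['grip_width'],o['grip_force'],o['force'])
```

```text
[0.57539805 0.08864138 0.07879319] 3.717934153850996 0.015850930532651554 25.00119388103485 [-1.27867142 -3.49966167  6.90522623]
```

Request:
play_rows([
  [[0,0.03,0,0,0,0,-0.9],[0,0.06,0,0,0,0,-0.9],[0,0.09,0,0,0,0,-0.9],[0,0.12,0,0,0,0,-0.9],[0,0.145,0,0,0,0,-0.9],[0,0.17,0,0,0,0,-0.9],[0,0.19,0,0,0,0,-0.9],[0,0.2,0,0,0,0,-0.9],[0,0.2,0,0,0,0,-0.9]],
])

```text
time_s: 19.85
ee_pos: [0.5786, 0.039, 0.0788]
eef_rot: [-3.141, -0.001, 0.065]
force: [-1.3, 0.4, 6.8]
grip_width: 0.0158
grip_force: 25.0
```

Request:
play_rows([
  [[0,0.005,0,0,0,0,-0.9],[0,0.01,0,0,0,0,-0.9],[0,0.015,0,0,0,0,-0.9],[0,0.02,0,0,0,0,-0.9],[0,0.02,0,0,0,0,-0.9]],
])

```text
time_s: 20.35
ee_pos: [0.5789, 0.0345, 0.0788]
eef_rot: [-3.141, -0.001, 0.065]
force: [-2.0, 3.4, 6.0]
grip_width: 0.0156
grip_force: 25.0
```

Request:
play_rows([
  [[0,0.003,0,0,0,0,-0.9],[0,0.006,0,0,0,0,-0.9],[0,0.008,0,0,0,0,-0.9],[0,0.008,0,0,0,0,-0.9]],
])

```text
time_s: 20.75
ee_pos: [0.579, 0.0327, 0.0788]
eef_rot: [-3.141, -0.001, 0.065]
force: [-1.9, 5.3, 6.8]
grip_width: 0.0159
grip_force: 25.0
```

Request:
play_rows([
  [[0,0.004,0,0,0,0,-0.9],[0,0.008,0,0,0,0,-0.9],[0,0.008,0,0,0,0,-0.9]],
])

```text
time_s: 21.05
ee_pos: [0.5791, 0.0308, 0.0788]
eef_rot: [-3.14, -0.001, 0.065]
force: [-1.9, 6.4, 6.9]
grip_width: 0.016
grip_force: 25.0
```

Run:
```python
from h import *
c=wcam();P=cloud(c);f=c['frame']
save('w5',f,1.5)
# profile along gauge y at gauge x~0, z vs y
M=(abs(P[...,0]-(GO[0]-.0645*(P[...,1]-GO[1])))<.004)&(P[...,2]>.02)&(P[...,2]<.1)
for a in np.arange(-.10,.06,.003):
    m=M&(abs(P[...,1]-a)<.0015)
    if m.any(): print(round(a,3),m.sum(),np.median(P[m][:,2]).round(4))
print(get_obs()['force'])
```

```text
-0.091 4 0.0598
-0.088 47 0.0603
-0.085 48 0.0603
-0.082 49 0.0604
-0.079 47 0.0603
-0.076 57 0.0601
-0.073 11 0.0602
-0.07 1 0.069
-0.067 39 0.0704
-0.064 60 0.0703
-0.061 55 0.0704
-0.058 53 0.0702
-0.055 68 0.0702
-0.052 53 0.0688
-0.049 54 0.069
-0.046 51 0.0688
-0.043 57 0.069
-0.04 49 0.069
-0.037 50 0.0696
-0.034 53 0.0704
-0.031 55 0.0704
-0.028 55 0.0703
-0.025 56 0.0702
-0.022 104 0.0629
-0.019 48 0.0604
-0.016 49 0.0606
-0.013 99 0.0567
-0.01 12 0.0504
-0.007 11 0.0498
-0.004 7 0.0499
-0.001 29 0.0423
0.002 28 0.0426
0.005 29 0.0426
0.008 27 0.0425
0.017 4 0.0415
0.02 1 0.0424
0.023 3 0.0424
0.026 74 0.0865
0.029 66 0.0863
0.032 63 0.0862
0.035 64 0.0863
0.038 62 0.0864
0.041 55 0.0866
0.044 3 0.0423
0.047 1 0.0425
0.05 7 0.0423
0.053 10 0.0422
0.056 19 0.0425
0.059 41 0.0424
[-1.67849839  5.52568262  7.28787659]
```

View pics/w5.png

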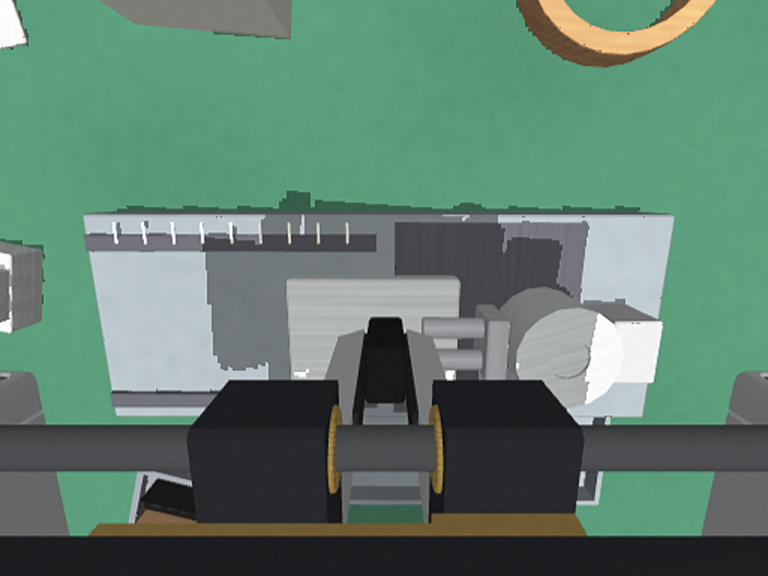

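The drum sits between the anvil (635,350) and the jaw (497,345), and the spring is pushed back about 4 mm by the depth readings. I'll add 2 mm and hold.

Request:
play_rows([
  [[0,0.004,0,0,0,0,-0.9],[0,0.008,0,0,0,0,-0.9],[0,0.008,0,0,0,0,-0.9],[0,0.008,0,0,0,0,-0.9],[0,0.008,0,0,0,0,-0.9],[0,0.008,0,0,0,0,-0.9],[0,0.008,0,0,0,0,-0.9],[0,0.008,0,0,0,0,-0.9],[0,0.008,0,0,0,0,-0.9],[0,0.008,0,0,0,0,-0.9]],
])

```text
time_s: 22.1
ee_pos: [0.5792, 0.029, 0.0788]
eef_rot: [-3.14, -0.001, 0.065]
force: [-2.3, 7.5, 6.7]
grip_width: 0.0158
grip_force: 25.0
```

```bash
cat >> h.py <<'E'
def prof(c):
    P=cloud(c);s=(P[...,0]-GO[0])*.0645*-1+(P[...,1]-GO[1])*.998
    M=(abs((P[...,0]-GO[0])*.998+(P[...,1]-GO[1])*.0645)<.004)
    for lo,hi,n in((.08,.1,'tab'),(.056,.064,'jaw/anvil'),(.066,.076,'part')):
        v=np.sort(s[M&(P[...,2]>lo)&(P[...,2]<hi)]*1000)
        if len(v):
            k=np.r_[0,np.nonzero(np.diff(v)>4)[0]+1,len(v)]
            print(n,[(v[a].round(1),v[b-1].round(1),b-a) for a,b in zip(k[:-1],k[1:]) if b-a>10])
E
python3 - <<'E'
from h import *
prof(wcam());print(get_obs()['force'])
E
```

```text
tab [(np.float64(42.3), np.float64(58.3), np.int64(383))]
jaw/anvil [(np.float64(-71.2), np.float64(-54.2), np.int64(262)), (np.float64(-4.1), np.float64(6.7), np.int64(205))]
part [(np.float64(-49.4), np.float64(-3.3), np.int64(834))]
[-1.03394345  7.33002721  6.94569953]
```

The spring is pushed back about 6 mm and has been held. Opening the jaw now.

Request:
play_rows([
  [[0,-0.03,0,0,0,0,-0.9],[0,-0.06,0,0,0,0,-0.9],[0,-0.1,0,0,0,0,-0.9],[0,-0.14,0,0,0,0,-0.9],[0,-0.18,0,0,0,0,-0.9],[0,-0.21,0,0,0,0,-0.9],[0,-0.235,0,0,0,0,-0.9],[0,-0.24,0,0,0,0,-0.9],[0,-0.24,0,0,0,0,-0.9]],
])

```text
time_s: 23.05
ee_pos: [0.5754, 0.0881, 0.0788]
eef_rot: [-3.142, -0.001, 0.065]
force: [-1.2, 0.2, 5.7]
grip_width: 0.0161
grip_force: 25.0
```

Request:
play_rows([
  [[0,0,0,0,0,0,0],[0,0,0,0,0,0,0],[0,0,0,0,0,0,0],[0,0,0,0,0,0,0],[0,0,-0.15,0,0,0,0],[0,0,-0.33,0,0,0,0],[0,0,-0.35,0,0,0,0],[0,0,-0.35,0,0,0,0]],
])

```text
time_s: 23.85
ee_pos: [0.5755, 0.0879, 0.1666]
eef_rot: [-3.142, -0.002, 0.065]
force: [0.0, -0.3, -1.2]
grip_width: 0.0471
grip_force: 0.0
```

Run:
```python
from h import *
o=get_obs();p=o['ee_pos'];print(p,np.degrees(o['eef_rot'][2]),o['grip_width'],o['force'])
c=wcam();prof(c);whites(c,.07,800)
D=g2w(0,-22)
plan([(*D,.16,93.7)])
```

```text
[0.57547513 0.08786894 0.16657732] 3.7194956548123415 0.047060584743886254 [ 0.02956338 -0.29598932 -1.2041021 ]
tab [(np.float64(101.7), np.float64(117.0), np.int64(148))]
jaw/anvil [(np.float64(-70.9), np.float64(-54.5), np.int64(128)), (np.float64(-4.3), np.float64(-2.8), np.int64(30)), (np.float64(50.0), np.float64(59.7), np.int64(85))]
part [(np.float64(-48.8), np.float64(-3.2), np.int64(406))]
[400. 203.] [ 377  180   48   47 1758] [584.1 -45.4  45.5  44.1   9.4] [ 0.5845 -0.0451  0.0701]
(0.5834197107815651, -0.04095414360198794, 0.16, 93.7) -> [0.0007, 0.5162, 0.02, -0.0, 0.0, -0.2499]
```

Request:
play_rows([
  [[0,0.1,0,0,0,-0.02,0.6],[0,0.2,0,0,0,-0.045,0.6],[0,0.3,0,0,0,-0.07,0.6],[0,0.4,0,0,0,-0.09,0.6],[0,0.5,0,0,0,-0.115,0.6],[0,0.534,0,0,0,-0.138,0.6],[0,0.534,0,0,0,-0.16,0.6],[0,0.534,0,0,0,-0.184,0.6],[0,0.534,0,0,0,-0.207,0.6],[0,0.534,0,0,0,-0.23,0.6]],
])

```text
time_s: 24.9
ee_pos: [0.583, -0.0453, 0.1634]
eef_rot: [-3.138, -0.0, 1.516]
force: [0.1, 0.5, -0.6]
grip_width: 0.0753
grip_force: 0.0
```

Request:
play_rows([
  [[0,0,0,0,0,-0.02,0.6],[0,0,0,0,0,-0.02,0.6],[0,0,0,0,0,-0.02,0.6]],
])

```text
time_s: 25.2
ee_pos: [0.5833, -0.0453, 0.1642]
eef_rot: [-3.14, -0.0, 1.632]
force: [-0.3, -1.0, -0.3]
grip_width: 0.0754
grip_force: 0.0
```

Run:
```python
from h import *
o=get_obs();p=o['ee_pos'];print(p,np.degrees(o['eef_rot'][2]),o['grip_width'],o['force'])
c=wcam();whites(c,.07,800)
plan([(.584,-.046,.0630,93.7)])
```

```text
[ 0.58330394 -0.04531319  0.16424559] 93.50228556546163 0.07541405079775694 [-0.33189948 -1.0359604  -0.25825268]
[257. 205.] [ 233  182   49   47 1761] [584.1 -45.1  45.1  44.7   3.5] [ 0.5841 -0.0448  0.0702]
(0.584, -0.046, 0.063, 93.7) -> [-0.003, 0.0028, 0.406, -0.0002, -0.0, -0.0005]
```

Request:
play_rows([
  [[0,0.003,0.15,0,0,0,0.6],[0,0.003,0.3,0,0,0,0.6],[0,0.003,0.404,0,0,0,0.6],[0,0.003,0.404,0,0,0,0.6],[0,0.003,0.404,0,0,0,-0.3],[0,0.003,0.404,0,0,0,-0.3],[0,0.003,0.404,0,0,0,-0.3],[0,0.003,0.404,0,0,0,-0.3],[0,0.003,0.404,0,0,0,-0.3],[0,0.003,0.404,0,0,0,-0.3]],
], grip_force=20)

```text
time_s: 26.25
ee_pos: [0.5848, -0.0454, 0.0654]
eef_rot: [3.14, 0.0, 1.636]
force: [-2.1, 0.7, 6.9]
grip_width: 0.046
grip_force: 20.0
```

Request:
play_rows([
  [[0,0,0,0,0,0,-0.3],[0,0,0,0,0,0,-0.3],[0,0,-0.15,0,0,0,-0.3],[0,0,-0.3,0,0,0,-0.3],[0,0,-0.45,0,0,0,-0.3],[-0.15,0,-0.45,0,0,0,-0.3],[-0.3,0,-0.45,0,0,0,-0.3],[-0.4,0,-0.45,0,0,0,-0.3],[-0.4,0,-0.45,0,0,0,-0.3]],
])

```text
time_s: 27.15
ee_pos: [0.5906, -0.1479, 0.1767]
eef_rot: [-3.141, 0.0, 1.633]
force: [-0.3, 1.3, -1.4]
grip_width: 0.0457
grip_force: 20.0
```

Run:
```python
from h import *
o=get_obs();p=o['ee_pos'];print(p,np.degrees(o['eef_rot'][2]),o['grip_width'],o['grip_force'])
c=wcam();np.savez('w6.npz',**c);save('w6',c['frame'],1.5)
t=camera('top');g=t['frame'].astype(int);mx=g.max(-1);mn=g.min(-1)
for s,ce,m in blobs((mx-mn<25)&(mx<170)&(mx>85),60):
    if 320<ce[0]<420 and 140<ce[1]<260: print(s,ce.round(1),rect(t,m,.011))
np.savez('t6.npz',**t)
```

```text
[ 0.59064313 -0.14785395  0.17674528] 93.54277044452617 0.045680451096534486 19.999197721481323
[343 169  15  23 256] [351.1 180.4] [ 612.3 -294.5   40.4   65.    89.4]
[370 171  19  19 307] [379.2 179.6] [ 614.2 -378.4   52.2   53.    88.8]
[333 208  22  25 413] [344.4 219.9] [ 494.7 -275.3   59.9   68.1   87.7]
[374 216  15  21 264] [380.6 226.2] [ 480.5 -381.    57.5   37.8    3.2]
```

View pics/w6.png

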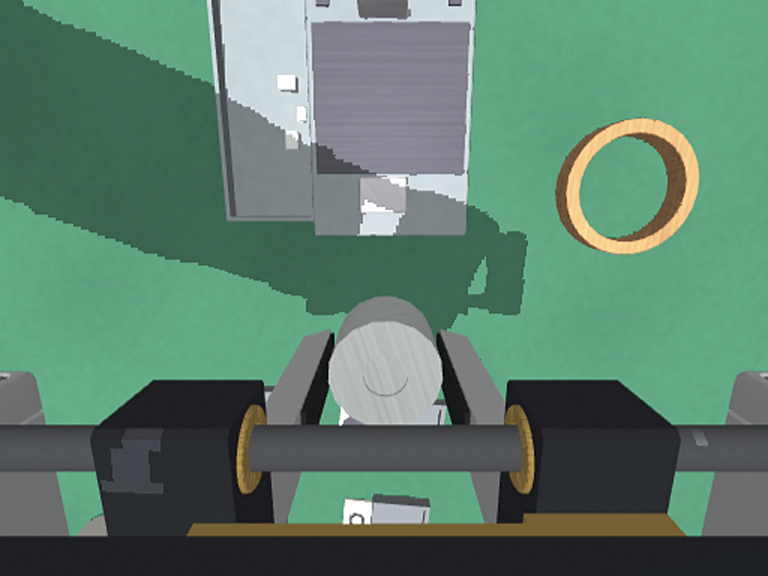

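The drum is held at (385,355), and the chips are all in the trough at (287,82), (301,113) and (292,140). I'll move beyond the slots so the wrist camera can measure the drum and block slots.

Request:
play_rows([
  [[-0.2,0,0,0,0,0,-0.3],[-0.4,0,0,0,0,0,-0.3],[-0.6,0,0,0,0,0,-0.3],[-0.8,0,0,0,0,0,-0.3],[-0.9,-0.1,0,0,0,0,-0.3],[-0.92,-0.15,0,0,0,0,-0.3],[-0.92,-0.15,0,0,0,0,-0.3],[-0.92,-0.15,0,0,0,0,-0.3],[-0.92,-0.15,0,0,0,0,-0.3]],
])

```text
time_s: 28.15
ee_pos: [0.5695, -0.3754, 0.1774]
eef_rot: [3.141, 0.0, 1.638]
force: [0.3, 0.5, -2.1]
grip_width: 0.0458
grip_force: 20.0
```

Run:
```python
from h import *
o=get_obs();p=o['ee_pos'];print(p,np.degrees(o['eef_rot'][2]),o['grip_width'],o['grip_force'])
c=wcam();np.savez('w7.npz',**c);save('w7',c['frame'],1.5)
P=cloud(c);m=(P[...,2]>.007)&(P[...,2]<.016)
for s,ce,b in blobs(cv2.dilate(m.astype(np.uint8),np.ones((3,3))),150): print(s,ce.round(),rect(c,b,.011))
```

```text
[ 0.56953898 -0.37541942  0.17736754] 93.83419915462972 0.04583441661854209 19.999325573444366
[ 169   64   62   61 1340] [198.  93.] [ 500.5 -274.    58.3   64.8   88.4]
[ 271   73   68   69 1425] [305. 106.] [ 616.3 -280.3   66.4   66.9   87.9]
[ 352  131  132   93 1068] [407. 169.] [ 764.4 -345.9   26.7  199.6   63.4]
[272 167  51  50 907] [298. 190.] [ 617.4 -375.9   55.4   55.1   87.9]
[156 169  54  35 941] [182. 186.] [ 482.9 -377.7   61.3   41.     3.6]
[ 63 182  32  44 364] [ 84. 199.] [ 362.9 -404.7   28.1   54.2   18.5]
[199 313  66   7 340] [227. 315.] [ 548.2 -550.1   86.7    9.2    3.7]
```

View pics/w7.png

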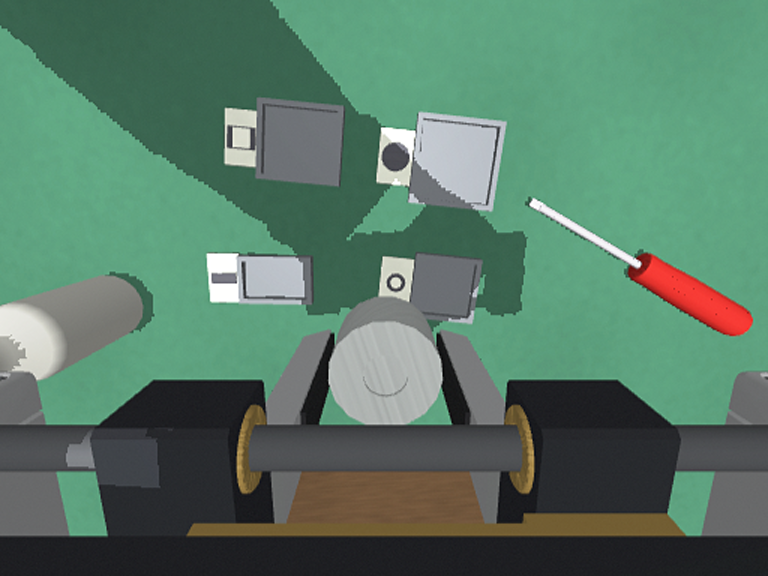

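The view shows the disc-labelled drum slot at (460,160), the block slot at (300,142), the pin slot at (445,285) and the plate slot at (275,278). The drum goes to (0.616, -0.281).

Run:
```python
from h import *
o=get_obs();print(o['ee_pos'])
plan([(.616,-.281,.177,93.7),(.616,-.281,.0495,93.7)])
```

```text
[ 0.56945101 -0.37560232  0.17728868]
(0.616, -0.281, 0.177, 93.7) -> [0.3651, 0.2111, 0.0012, 0.0001, 0.0, 0.0004]
(0.616, -0.281, 0.0495, 93.7) -> [0.3652, 0.2108, 0.5112, 0.0001, 0.0, 0.0004]
```

Request:
play_rows([
  [[0.18,0.1,0,0,0,0,-0.3],[0.365,0.211,0,0,0,0,-0.3],[0.365,0.211,0,0,0,0,-0.3],[0.365,0.211,0.15,0,0,0,-0.3],[0.365,0.211,0.3,0,0,0,-0.3],[0.365,0.211,0.45,0,0,0,-0.3],[0.365,0.211,0.51,0,0,0,-0.3],[0.365,0.211,0.51,0,0,0,-0.3],[0.365,0.211,0.51,0,0,0,-0.3],[0.365,0.211,0.51,0,0,0,-0.3]],
])

```text
time_s: 29.2
ee_pos: [0.6162, -0.283, 0.0519]
eef_rot: [3.139, 0.002, 1.636]
force: [0.5, 0.2, -2.0]
grip_width: 0.0455
grip_force: 20.0
```

Run:
```python
from h import *
o=get_obs();print(o['ee_pos'],o['force'])
plan([(.616,-.281,.0394,93.7)])
```

```text
[ 0.61619148 -0.2830343   0.05191501] [ 0.45841413  0.15038991 -1.99832322]
(0.616, -0.281, 0.0394, 93.7) -> [0.0083, -0.0004, 0.05, 0.0005, 0.0003, 0.0001]
```

Request:
play_rows([
  [[0,0,0.02,0,0,0,-0.3],[0,0,0.036,0,0,0,-0.3],[0,0,0.036,0,0,0,-0.3],[0,0,0.036,0,0,0,-0.3]],
])

```text
time_s: 29.6
ee_pos: [0.6151, -0.2826, 0.0404]
eef_rot: [-3.141, -0.0, 1.636]
force: [0.1, 1.2, -2.5]
grip_width: 0.0453
grip_force: 20.0
```

Request:
play_rows([
  [[0,0,0.004,0,0,0,-0.3],[0,0,0.005,0,0,0,-0.3],[0,0,0.005,0,0,0,0.5],[0,0,0.005,0,0,0,0.5],[0,0,0.005,0,0,0,0.5],[0,0,0.005,0,0,0,0.5],[0,0,-0.15,0,0,0,0.5],[0,0,-0.3,0,0,0,0.5],[0,0,-0.5,0,0,0,0.5],[0,0,-0.5,0,0,0,0.5]],
])

```text
time_s: 30.6
ee_pos: [0.6173, -0.2836, 0.1733]
eef_rot: [3.132, 0.006, 1.636]
force: [0.4, 0.2, 0.4]
grip_width: 0.0706
grip_force: 0.0
```

Run:
```python
from h import *
o=get_obs();print(o['ee_pos'],o['force'])
c=wcam();whites(c,.044,500);P=cloud(c);m=(P[...,2]>.007)&(P[...,2]<.016)
for s,ce,b in blobs(cv2.dilate(m.astype(np.uint8),np.ones((3,3))),150): print(s,ce.round(),rect(c,b,.011))
t=camera('top');P=cloud(t);g=t['frame'].astype(int)
for s,ce,m in blobs((g.max(-1)-g.min(-1)<22)&(g.max(-1)>=165),20):
    if 130<ce[0]<190 and 140<ce[1]<290: print('white',s,ce.round(1),rect(t,m,.04),P[m].mean(0).round(4))
```

```text
[ 0.61727847 -0.28363046  0.17330688] [0.39421103 0.21093271 0.37954179]
[253. 194.] [ 232  174   43   42 1396] [ 615.3 -282.6   44.4   44.6    3.6] [ 0.6156 -0.282   0.0441]
[116   0  68  11 580] [150.   5.] [ 500.3 -101.5   67.     8.8    3.9]
[367   0  63  39 502] [390.  24.] [ 749.6 -102.2   19.4   73.4   69.1]
[186  16 110   7 632] [241.  19.] [ 592.  -107.9  110.6    5.4    3.9]
[ 125  147   59   55 1264] [154. 174.] [ 500.8 -273.7   59.1   65.7   88.6]
[ 224  155   62   61 1090] [255. 182.] [ 616.3 -280.    67.2   66.5   87.8]
[235 167  36  14 153] [252. 172.] [ 613.  -264.6   40.9   13.7    8.8]
[300 207 105  50 774] [348. 232.] [ 738.1 -335.5   26.5  143.5   66.7]
[227 238  48  45 912] [250. 260.] [ 617.5 -375.3   57.    54.7   87.7]
[116 240  51  14 411] [139. 244.] [ 482.4 -364.4   61.9   17.2    3.4]
[ 24 253  26  11 174] [ 37. 257.] [ 354.1 -385.6   12.1   30.3   71.8]
white [153 177  17  13 145] [160.8 183.2] [585.2 246.   40.7  31.9  81.8] [0.5823 0.2437 0.0562]
white [154 189  14   5  34] [160.6 191.2] [562.4 246.5  36.2   7.   81.8] [0.565  0.25   0.0208]
white [138 204   9   9  43] [142.1 207.8] [513.6 295.8  22.8  22.4   3.3] [0.5178 0.3044 0.0027]
```

The drum stands in its slot, about 3 mm off centre. Next, the block.

Request:
play_rows([
  [[0.2,0,0,0,0,0,0.5],[0.4,0,0,0,0,0,0.5],[0.6,0,0,0,0,0,0.5],[0.8,0,0,0,0,0,0.5],[1,0,0,0,0,0,0.5]],
])

```text
time_s: 31.2
ee_pos: [0.5978, -0.0312, 0.1637]
eef_rot: [-3.139, -0.0, 1.635]
force: [0.1, 0.3, -0.2]
grip_width: 0.0702
grip_force: 0.0
```

Request:
play_rows([
  [[0.2,0,0,0,0,0,0.5],[0.4,0,0,0,0,0,0.5],[0.6,0,0,0,0,0,0.5],[0.8,0,0,0,0,0,0.5],[1,0,0,0,0,0.016,0.2],[1,0,0,0,0,0.032,0.2],[1,0,0,0,0,0.032,0.2],[1,0,0,0,0,0.032,0.2],[1,0,0,0,0,0.032,0.2]],
])

```text
time_s: 32.1
ee_pos: [0.5828, 0.2153, 0.1649]
eef_rot: [-3.141, 0.0, 1.436]
force: [0.9, -0.3, 0.6]
grip_width: 0.0562
grip_force: 0.0
```

Run:
```python
from h import *
o=get_obs();print(o['ee_pos'],np.degrees(o['eef_rot'][2]))
c=wcam();whites(c,.042,300);whites(c,.022,100);save('w8',np.ascontiguousarray(c['frame'][120:260,180:340]),4)
plan([(.5855,.2508,.15,82),(.5855,.2508,.043,82)])
```

```text
[0.58278705 0.21529525 0.16489734] 82.25308376771824
[254. 163.] [241 146  27  36 899] [585.1 250.9  35.2  26.5  82.2] [0.5851 0.2512 0.0424]
[260. 274.] [230 262  57  21 884] [572.1 126.4  59.4  25.5   2.5] [0.5749 0.1287 0.0422]
[237. 161.] [234 144   6  35 167] [566.4 253.6  36.5   5.3  81.3] [0.5669 0.2542 0.0224]
[271. 161.] [269 145   6  34 177] [603.5 248.   35.5   5.4  82.8] [0.6032 0.2483 0.0225]
(0.5855, 0.2508, 0.15, 82) -> [0.142, -0.0086, 0.0603, -0.0001, 0.0, 0.0006]
(0.5855, 0.2508, 0.043, 82) -> [0.1421, -0.0083, 0.4883, -0.0001, 0.0, 0.0006]
```

View pics/w8.png

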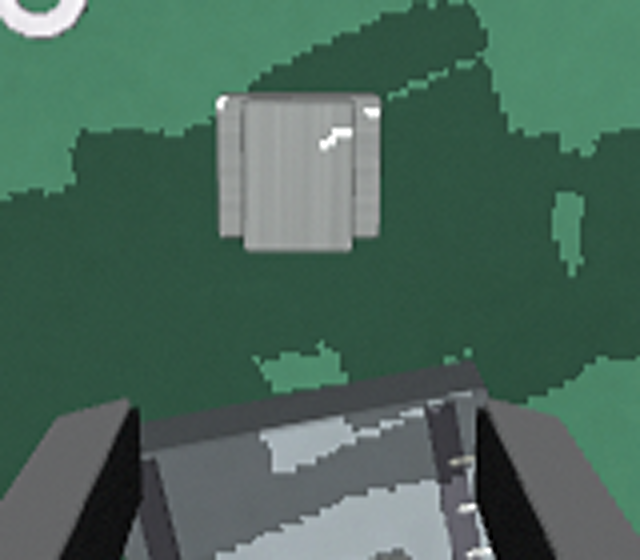

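The block is upright at (300,170) with a step on both sides, aligned with the fingers.

Request:
play_rows([
  [[0.1,-0.008,0.1,0,0,0,0.2],[0.142,-0.008,0.25,0,0,0,0.2],[0.142,-0.008,0.4,0,0,0,0.2],[0.142,-0.008,0.486,0,0,0,0.2],[0.142,-0.008,0.486,0,0,0,0.2],[0.142,-0.008,0.486,0,0,0,0.2],[0.142,-0.008,0.486,0,0,0,0.2],[0.142,-0.008,0.486,0,0,0,-0.8],[0.142,-0.008,0.486,0,0,0,-0.8],[0.142,-0.008,0.486,0,0,0,-0.8]],
], grip_force=20)

```text
time_s: 33.15
ee_pos: [0.5857, 0.2519, 0.0445]
eef_rot: [3.141, -0.0, 1.435]
force: [0.2, 0.4, -0.1]
grip_width: 0.0361
grip_force: 0.0
```

Request:
play_rows([
  [[0,0,0,0,0,0,-0.8],[0,0,0,0,0,0,-0.8],[0,0,0,0,0,0,-0.8]],
])

```text
time_s: 33.45
ee_pos: [0.5856, 0.2518, 0.0442]
eef_rot: [3.141, -0.0, 1.435]
force: [-0.5, -0.2, 3.5]
grip_width: 0.0278
grip_force: 20.0
```

Run:
```python
from h import *
o=get_obs();p=o['ee_pos'];print(p,np.degrees(o['eef_rot'][2]),o['grip_width'],o['grip_force'],o['force'])
B=g2w(0,-26)
plan([(*B,.17,93.7),(*B,p[2]+.040,93.7)])
```

```text
[0.58561374 0.25184432 0.04417996] 82.20186437320724 0.02781786694615835 19.999444484710693 [-0.5237156  -0.17302351  3.4733866 ]
(0.5836778400145769, -0.04494580607507666, 0.17, 93.7) -> [-1.1772, 0.1535, -0.5034, 0.0, -0.0, -0.0319]
(0.5836778400145769, -0.04494580607507666, np.float64(0.08417995696198434), 93.7) -> [-1.1772, 0.1534, -0.1601, 0.0, -0.0, -0.0319]
```

Request:
play_rows([
  [[0,0,-0.15,0,0,0,-0.8],[0,0,-0.35,0,0,0,-0.8],[0,0,-0.5,0,0,0,-0.8],[-0.15,0.02,-0.5,0,0,0,-0.8],[-0.3,0.04,-0.5,0,0,-0.016,-0.8],[-0.45,0.06,-0.5,0,0,-0.032,-0.8],[-0.6,0.08,-0.5,0,0,-0.032,-0.8],[-0.75,0.1,-0.5,0,0,-0.032,-0.8],[-0.9,0.12,-0.5,0,0,-0.032,-0.8],[-1,0.1535,-0.5,0,0,-0.032,-0.8]],
])

```text
time_s: 34.45
ee_pos: [0.5891, -0.0033, 0.1687]
eef_rot: [-3.141, 0.0, 1.635]
force: [-0.4, 1.1, -2.1]
grip_width: 0.0277
grip_force: 20.0
```

Run:
```python
from h import *
o=get_obs();p=o['ee_pos'];print(p,np.degrees(o['eef_rot'][2]),o['grip_width'])
B=g2w(0,-26)
plan([(*B,.167,93.7),(*B,.0842,93.7)])
```

```text
[ 0.58911279 -0.00330282  0.16873867] 93.65633420265887 0.027730604545084435
(0.5836778400145769, -0.04494580607507666, 0.167, 93.7) -> [-0.1648, -0.0323, 0.007, -0.0001, 0.0, -0.0001]
(0.5836778400145769, -0.04494580607507666, 0.0842, 93.7) -> [-0.1648, -0.0321, 0.3382, -0.0001, 0.0, -0.0001]
```

Request:
play_rows([
  [[-0.1,-0.02,0,0,0,0,-0.8],[-0.165,-0.032,0,0,0,0,-0.8],[-0.165,-0.032,0,0,0,0,-0.8],[-0.165,-0.032,0.15,0,0,0,-0.8],[-0.165,-0.032,0.25,0,0,0,-0.8],[-0.165,-0.032,0.33,0,0,0,-0.8],[-0.165,-0.032,0.33,0,0,0,-0.8],[-0.165,-0.032,0.33,0,0,0,-0.8],[-0.165,-0.032,0.33,0,0,0,-0.8]],
])

```text
time_s: 35.35
ee_pos: [0.585, -0.0424, 0.0879]
eef_rot: [3.14, 0.0, 1.636]
force: [-0.1, 0.0, -2.0]
grip_width: 0.0279
grip_force: 20.0
```

Run:
```python
from h import *
o=get_obs();p=o['ee_pos'];print(p,np.degrees(o['eef_rot'][2]),o['grip_width'],o['force'])
plan([(*g2w(0,-26),.0745,93.7)])
```

```text
[ 0.5850261  -0.04243902  0.08788775] 93.74621216155977 0.027881436136449278 [-0.06734004  0.04430773 -2.01700625]
(0.5836778400145769, -0.04494580607507666, 0.0745, 93.7) -> [-0.0096, -0.0061, 0.0535, 0.0003, 0.0001, 0.0001]
```

Request:
play_rows([
  [[-0.01,-0.006,0.03,0,0,0,-0.8],[-0.01,-0.006,0.053,0,0,0,-0.8],[-0.01,-0.006,0.053,0,0,0,-0.8],[-0.01,-0.006,0.053,0,0,0,-0.8],[-0.01,-0.006,0.053,0,0,0,-0.8]],
])

```text
time_s: 35.85
ee_pos: [0.583, -0.0454, 0.0731]
eef_rot: [-3.141, -0.0, 1.636]
force: [-0.8, -0.2, -1.3]
grip_width: 0.0283
grip_force: 20.0
```

Request:
play_rows([
  [[0,0,0,0,0,0,0.3],[0,0,0,0,0,0,0.3],[0,0,0,0,0,0,0.3],[0,0,0,0,0,0,0.3],[0,0,-0.15,0,0,0,0.3],[0,0,-0.3,0,0,0,0.3],[0,0,-0.36,0,0,0,0.3],[0,0,-0.36,0,0,0,0.3],[0,0,-0.36,0,0,0,0.3]],
])

```text
time_s: 36.75
ee_pos: [0.5827, -0.0453, 0.1623]
eef_rot: [-3.141, -0.0, 1.636]
force: [0.3, 0.5, -0.3]
grip_width: 0.0611
grip_force: 0.0
```

Run:
```python
from h import *
o=get_obs();p=o['ee_pos'];print(p,np.degrees(o['eef_rot'][2]),o['grip_width'],o['force'])
c=wcam();whites(c,.072,300);prof(c)
plan([(*g2w(1,107.5),.165,3.7)])
```

```text
[ 0.58269892 -0.04532065  0.1623455 ] 93.72033881015005 0.06114521504469245 [ 0.33448235  0.48308993 -0.28717879]
[257. 208.] [ 242  189   31   39 1157] [583.5 -46.8  27.4  36.9   2.9] [ 0.5834 -0.0463  0.0724]
tab [(np.float64(101.5), np.float64(117.0), np.int64(275))]
jaw/anvil [(np.float64(-71.2), np.float64(-51.1), np.int64(150)), (np.float64(-8.8), np.float64(-8.5), np.int64(15)), (np.float64(50.4), np.float64(59.1), np.int64(98)), (np.float64(101.5), np.float64(102.1), np.int64(23))]
part [(np.float64(-46.6), np.float64(-8.4), np.int64(367)), (np.float64(101.4), np.float64(101.9), np.int64(28))]
(0.5760606924810792, 0.0883404612725122, 0.165, 3.7) -> [0.535, 0.009, -0.0125, -0.0003, 0.0002, 0.2501]
```

The block stands on the bed, aligned with the jaws. Over to the tab.

Request:
play_rows([
  [[0.1,0,0,0,0,0.02,0],[0.2,0,0,0,0,0.045,-0.15],[0.3,0,0,0,0,0.07,-0.15],[0.4,0,0,0,0,0.09,-0.15],[0.535,0.009,0,0,0,0.115,-0.15],[0.535,0.009,0,0,0,0.138,-0.15],[0.535,0.009,0,0,0,0.16,-0.15],[0.535,0.009,0,0,0,0.184,-0.15],[0.535,0.009,0,0,0,0.207,-0.15],[0.535,0.009,0,0,0,0.23,-0.15]],
])

```text
time_s: 37.8
ee_pos: [0.576, 0.0882, 0.1615]
eef_rot: [-3.141, 0.003, 0.185]
force: [-0.2, 0.5, 0.3]
grip_width: 0.0399
grip_force: 0.0
```

Request:
play_rows([
  [[0,0,0,0,0,0.02,-0.15],[0,0,0,0,0,0.02,-0.15],[0,0,0,0,0,0.02,-0.15]],
])

```text
time_s: 38.1
ee_pos: [0.5763, 0.0882, 0.1622]
eef_rot: [3.142, 0.002, 0.069]
force: [-1.5, -0.8, 0.3]
grip_width: 0.0399
grip_force: 0.0
```

Run:
```python
from h import *
o=get_obs();p=o['ee_pos'];print(p,np.degrees(o['eef_rot'][2]),o['grip_width'],o['force'])
c=wcam();f=c['frame'].astype(int);P=cloud(c)
for s,ce,m in blobs((abs(P[...,2]-.086)<.005)&(f.max(-1)<90),100): print(ce,s,rect(c,m,.086))
plan([(p[0],p[1],.077,3.7)])
```

```text
[0.57625081 0.08824418 0.16216091] 3.9414910986177816 0.039910369541367986 [-1.48952695 -0.8454875   0.29620954]
[256.54451346 209.89855072] [248 196  18  28 483] [575.7  90.5  24.6  15.    3.9]
(np.float64(0.5762508139956766), np.float64(0.08824418220520007), 0.077, 3.7) -> [0.0001, -0.0001, 0.3417, 0.0, 0.0002, 0.0006]
```

Request:
play_rows([
  [[0,0,0.12,0,0,0,-0.15],[0,0,0.24,0,0,0,-0.15],[0,0,0.32,0,0,0,-0.15],[0,0,0.34,0,0,0,-0.15],[0,0,0.34,0,0,0,-0.15],[0,0,0.34,0,0,0,-0.15],[0,0,0.34,0,0,0,-0.9],[0,0,0.34,0,0,0,-0.9],[0,0,0.34,0,0,0,-0.9],[0,0,0.34,0,0,0,-0.9]],
], grip_force=25)

```text
time_s: 39.15
ee_pos: [0.5767, 0.0882, 0.0786]
eef_rot: [3.142, -0.001, 0.065]
force: [-0.1, -0.5, 2.5]
grip_width: 0.0163
grip_force: 25.0
```

Request:
play_rows([
  [[0,0,0,0,0,0,-0.9],[0,0,0,0,0,0,-0.9],[0,0.03,0,0,0,0,-0.9],[0,0.065,0,0,0,0,-0.9],[0,0.1,0,0,0,0,-0.9],[0,0.135,0,0,0,0,-0.9],[0,0.17,0,0,0,0,-0.9],[0,0.2,0,0,0,0,-0.9],[0,0.22,0,0,0,0,-0.9],[0,0.225,0,0,0,0,-0.9]],
])

```text
time_s: 40.15
ee_pos: [0.5804, 0.0321, 0.0786]
eef_rot: [-3.141, -0.0, 0.065]
force: [-2.3, 4.0, 6.3]
grip_width: 0.016
grip_force: 25.0
```

Request:
play_rows([
  [[0,0,0,0,0,0,-0.9],[0,0,0,0,0,0,-0.9],[0,0.008,0,0,0,0,-0.9],[0,0.016,0,0,0,0,-0.9],[0,0.024,0,0,0,0,-0.9],[0,0.028,0,0,0,0,-0.9],[0,0.028,0,0,0,0,-0.9]],
])

```text
time_s: 40.85
ee_pos: [0.5808, 0.0255, 0.0786]
eef_rot: [-3.141, -0.0, 0.065]
force: [-2.8, 4.0, 6.5]
grip_width: 0.0157
grip_force: 25.0
```

Run:
```python
from h import *
o=get_obs();print(o['ee_pos'],o['force'],o['grip_width'])
prof(wcam())
```

```text
[0.58076032 0.02552735 0.0785787 ] [-2.75526433  4.04549335  6.4712625 ] 0.015748146042628502
tab [(np.float64(38.7), np.float64(54.7), np.int64(386))]
jaw/anvil [(np.float64(-71.8), np.float64(-54.8), np.int64(244)), (np.float64(-11.7), np.float64(-0.9), np.int64(202))]
part [(np.float64(-49.0), np.float64(-11.0), np.int64(730))]
```

Request:
play_rows([
  [[0,0.006,0,0,0,0,-0.9],[0,0.012,0,0,0,0,-0.9],[0,0.017,0,0,0,0,-0.9],[0,0.017,0,0,0,0,-0.9],[0,0.017,0,0,0,0,-0.9],[0,0.017,0,0,0,0,-0.9],[0,0.017,0,0,0,0,-0.9],[0,0.017,0,0,0,0,-0.9],[0,0.017,0,0,0,0,-0.9],[0,0.017,0,0,0,0,-0.9]],
])

```text
time_s: 41.9
ee_pos: [0.581, 0.0217, 0.0786]
eef_rot: [-3.14, -0.0, 0.065]
force: [-2.4, 6.2, 6.2]
grip_width: 0.0158
grip_force: 25.0
```

Run:
```python
from h import *
o=get_obs();print(o['ee_pos'],o['force'],o['grip_width'])
c=wcam();prof(c);whites(c,.072,300,100)
```

```text
[0.58099278 0.02168386 0.07858961] [-2.3787271   6.17155053  6.22952118] 0.01584977460690728
tab [(np.float64(34.9), np.float64(50.8), np.int64(378))]
jaw/anvil [(np.float64(-71.2), np.float64(-54.7), np.int64(253)), (np.float64(-11.7), np.float64(-1.0), np.int64(197))]
part [(np.float64(-49.5), np.float64(-10.9), np.int64(721))]
[372. 239.] [ 338  219   66   44 2405] [585.2 -48.   29.2  39.6   3.7] [ 0.5865 -0.0491  0.072 ]
```

The push-back is 5.9 mm, held for about a second. Opening the jaw fully.

Request:
play_rows([
  [[0,-0.03,0,0,0,0,-0.9],[0,-0.065,0,0,0,0,-0.9],[0,-0.1,0,0,0,0,-0.9],[0,-0.14,0,0,0,0,-0.9],[0,-0.18,0,0,0,0,-0.9],[0,-0.22,0,0,0,0,-0.9],[0,-0.25,0,0,0,0,-0.9],[0,-0.264,0,0,0,0,-0.9],[0,-0.264,0,0,0,0,-0.9],[0,-0.264,0,0,0,0,-0.9]],
])

```text
time_s: 42.95
ee_pos: [0.5768, 0.0871, 0.0786]
eef_rot: [-3.141, -0.001, 0.065]
force: [-1.5, 2.4, 5.8]
grip_width: 0.0163
grip_force: 25.0
```

Request:
play_rows([
  [[0,0,0,0,0,0,0],[0,0,0,0,0,0,0],[0,0,0,0,0,0,0],[0,0,0,0,0,0,0],[0,0,-0.15,0,0,0,0],[0,0,-0.33,0,0,0,0],[0,0,-0.35,0,0,0,0],[0,0,-0.35,0,0,0,0]],
])

```text
time_s: 43.75
ee_pos: [0.5771, 0.0868, 0.1668]
eef_rot: [-3.142, -0.002, 0.065]
force: [0.5, 0.7, -0.9]
grip_width: 0.0468
grip_force: 0.0
```

Run:
```python
from h import *
o=get_obs();p=o['ee_pos'];print(p,np.degrees(o['eef_rot'][2]),o['grip_width'],o['force'])
c=wcam();prof(c);whites(c,.072,300)
plan([(.5845,-.0495,.165,93.7)])
```

```text
[0.57710014 0.08675273 0.16680812] 3.7208733510883927 0.04677595940326878 [ 0.45933346  0.68307912 -0.91627548]
tab [(np.float64(100.5), np.float64(115.8), np.int64(152))]
jaw/anvil [(np.float64(-70.7), np.float64(-55.9), np.int64(117)), (np.float64(-11.6), np.float64(-10.7), np.int64(28)), (np.float64(48.6), np.float64(58.6), np.int64(84))]
part [(np.float64(-49.2), np.float64(-10.7), np.int64(364))]
[404. 205.] [ 383  192   43   28 1115] [584.1 -48.9  26.3  37.5   3.7] [ 0.5844 -0.0488  0.0723]
(0.5845, -0.0495, 0.165, 93.7) -> [-0.0034, 0.5458, 0.0011, -0.0, 0.0, -0.2499]
```

Request:
play_rows([
  [[0,0.1,0,0,0,-0.02,0.3],[0,0.2,0,0,0,-0.045,0.3],[0,0.3,0,0,0,-0.07,0.3],[0,0.4,0,0,0,-0.09,0.3],[0,0.5,0,0,0,-0.115,0.3],[-0.003,0.546,0,0,0,-0.138,0.3],[-0.003,0.546,0,0,0,-0.16,0.3],[-0.003,0.546,0,0,0,-0.184,0.3],[-0.003,0.546,0,0,0,-0.207,0.3],[-0.003,0.546,0,0,0,-0.23,0.3]],
])

```text
time_s: 44.8
ee_pos: [0.5841, -0.0495, 0.1636]
eef_rot: [-3.139, -0.0, 1.516]
force: [0.6, -0.6, -0.2]
grip_width: 0.061
grip_force: 0.0
```

Request:
play_rows([
  [[0,0,0,0,0,-0.02,0.3],[0,0,0,0,0,-0.02,0.3],[0,0,0,0,0,-0.02,0.3],[0,0,0,0,0,-0.02,0.3]],
])

```text
time_s: 45.2
ee_pos: [0.5846, -0.0495, 0.165]
eef_rot: [-3.141, -0.0, 1.633]
force: [-0.3, 1.2, -0.8]
grip_width: 0.061
grip_force: 0.0
```

Run:
```python
from h import *
o=get_obs();p=o['ee_pos'];print(p,np.degrees(o['eef_rot'][2]),o['grip_width'],o['force'])
c=wcam();whites(c,.072,300)
plan([(.5845,-.0492,.0745,93.7)])
```

```text
[ 0.58456997 -0.04948887  0.16504186] 93.54835765518712 0.06099786093072804 [-0.31366301  1.19318121 -0.83554403]
[255. 205.] [ 240  186   31   39 1150] [583.6 -49.   27.9  36.8   3.5] [ 0.5836 -0.0486  0.0723]
(0.5845, -0.0492, 0.0745, 93.7) -> [0.0011, -0.0003, 0.3629, -0.0001, -0.0, -0.0003]
```

Request:
play_rows([
  [[0,0,0.15,0,0,0,0.3],[0,0,0.28,0,0,0,0.3],[0,0,0.362,0,0,0,0.3],[0,0,0.362,0,0,0,0.3],[0,0,0.362,0,0,0,0.3],[0,0,0.362,0,0,0,0.3],[0,0,0.362,0,0,0,-0.8],[0,0,0.362,0,0,0,-0.8],[0,0,0.362,0,0,0,-0.8],[0,0,0.362,0,0,0,-0.8]],
], grip_force=20)

```text
time_s: 46.25
ee_pos: [0.5849, -0.0495, 0.0754]
eef_rot: [3.141, 0.0, 1.636]
force: [-0.3, -0.2, 0.5]
grip_width: 0.0324
grip_force: 0.0
```

Request:
play_rows([
  [[0,0,0,0,0,0,-0.8],[0,0,0,0,0,0,-0.8],[0,0,0,0,0,0,-0.8],[0,0,0,0,0,0,-0.8]],
])

```text
time_s: 46.65
ee_pos: [0.5848, -0.0495, 0.0753]
eef_rot: [-3.142, 0.0, 1.636]
force: [-2.1, 0.4, 3.1]
grip_width: 0.0277
grip_force: 20.0
```

Run:
```python
from h import *
o=get_obs();p=o['ee_pos'];print(p,np.degrees(o['eef_rot'][2]),o['grip_width'],o['grip_force'],o['force'])
plan([(.500,-.2755,p[2]+.09,88.2),(.500,-.2755,p[2]-.016,88.2)])
```

```text
[ 0.58476853 -0.04951634  0.07530505] 93.71915395782743 0.02771420889880654 20.000463724136353 [-2.14941111  0.41561229  3.06854236]
(0.5, -0.2755, np.float64(0.1653050460897897), 88.2) -> [-0.88, -0.397, -0.36, -0.0, 0.0, 0.0153]
(0.5, -0.2755, np.float64(0.05930504608978969), 88.2) -> [-0.88, -0.397, 0.064, -0.0, 0.0, 0.0153]
```

Request:
play_rows([
  [[0,0,-0.15,0,0,0,-0.8],[0,0,-0.36,0,0,0,-0.8],[-0.1,-0.05,-0.36,0,0,0,-0.8],[-0.25,-0.12,-0.36,0,0,0,-0.8],[-0.4,-0.19,-0.36,0,0,0.015,-0.8],[-0.55,-0.26,-0.36,0,0,0.015,-0.8],[-0.7,-0.33,-0.36,0,0,0.015,-0.8],[-0.85,-0.39,-0.36,0,0,0.015,-0.8],[-0.88,-0.397,-0.36,0,0,0.015,-0.8],[-0.88,-0.397,-0.36,0,0,0.015,-0.8]],
])

```text
time_s: 47.65
ee_pos: [0.4996, -0.2763, 0.1648]
eef_rot: [-3.141, -0.0, 1.539]
force: [-0.3, -0.1, -2.1]
grip_width: 0.0279
grip_force: 20.0
```

Request:
play_rows([
  [[0,0,0,0,0,0,-0.8],[0,0,0.15,0,0,0,-0.8],[0,0,0.3,0,0,0,-0.8],[0,0,0.41,0,0,0,-0.8],[0,0,0.41,0,0,0,-0.8],[0,0,0.41,0,0,0,-0.8],[0,0,0.41,0,0,0,-0.8]],
])

```text
time_s: 48.35
ee_pos: [0.5011, -0.2755, 0.0646]
eef_rot: [3.139, 0.001, 1.542]
force: [-0.1, 0.4, -1.7]
grip_width: 0.0276
grip_force: 20.0
```

Run:
```python
from h import *
o=get_obs();p=o['ee_pos'];print(p,np.degrees(o['eef_rot'][2]),o['grip_width'],o['grip_force'],o['force'])
plan([(.500,-.2755,.0493,88.2)])
```

```text
[ 0.5010813  -0.27545041  0.0646358 ] 88.36542131607443 0.027556235795202666 19.99971091747284 [-0.06403154  0.35402946 -1.68336186]
(0.5, -0.2755, 0.0493, 88.2) -> [-0.0002, -0.0045, 0.0613, 0.0004, 0.0002, 0.0005]
```

Request:
play_rows([
  [[0,-0.003,0.025,0,0,0,-0.8],[0,-0.003,0.045,0,0,0,-0.8],[0,-0.003,0.053,0,0,0,-0.8],[0,-0.003,0.053,0,0,0,-0.8],[0,-0.003,0.053,0,0,0,-0.8]],
])

```text
time_s: 48.85
ee_pos: [0.4993, -0.2755, 0.0494]
eef_rot: [-3.142, -0.0, 1.541]
force: [0.2, 0.6, -1.5]
grip_width: 0.0277
grip_force: 20.0
```

Request:
play_rows([
  [[0,0,0.001,0,0,0,0.2],[0,0,0.001,0,0,0,0.2],[0,0,0.001,0,0,0,0.2],[0,0,0.001,0,0,0,0.2],[0,0,-0.15,0,0,0,0.2],[0,0,-0.3,0,0,0,0.2],[0,0,-0.5,0,0,0,0.2],[-0.1,-0.1,-0.6,0,0,0,0.2],[-0.3,-0.2,-0.7,0,0,0,0.2],[-0.4,-0.2,-0.7,0,0,0,0.2]],
])

```text
time_s: 49.85
ee_pos: [0.4454, -0.3758, 0.2278]
eef_rot: [3.138, 0.003, 1.541]
force: [0.9, -0.5, -0.1]
grip_width: 0.0568
grip_force: 0.0
```

Request:
play_rows([
  [[-0.05,0,0,0,0,0,0.2],[-0.1,0,0,0,0,0,0.2],[-0.1,0,0,0,0,0,0.2],[-0.1,0,0,0,0,0,0.2]],
])

```text
time_s: 50.25
ee_pos: [0.446, -0.398, 0.2238]
eef_rot: [-3.141, -0.001, 1.542]
force: [0.5, -0.1, -0.3]
grip_width: 0.0561
grip_force: 0.0
```

Run:
```python
from h import *
o=get_obs();p=o['ee_pos'];print(p,np.degrees(o['eef_rot'][2]),o['force'])
c=wcam();save('w9',c['frame'],1.5);print('top faces');whites(c,.045,300)
P=cloud(c);m=(P[...,2]>.007)&(P[...,2]<.016)
for s,ce,b in blobs(cv2.dilate(m.astype(np.uint8),np.ones((3,3))),300): print(s,ce.round(),rect(c,b,.011))
t=camera('top');T=cloud(t);g=t['frame'].astype(int)
for n,(a,b) in dict(carr=(.57,.085),).items(): pass
m=(T[...,2]>.078)&(T[...,2]<.1)&(abs(T[...,0]-.575)<.03)&(abs(T[...,1]-.05)<.08);print('tab',T[m].mean(0).round(4),m.sum())
for s,ce,m in blobs((g[...,0]-g[...,2]>50)&(g[...,1]-g[...,2]>20)&(g[...,0]>150),20): print('wood/tape',ce.round(1),rect(t,m,.062))
s=camera('scene');save('s9',np.ascontiguousarray(s['frame'][90:330,100:420]),2.4)
```

```text
[ 0.44598367 -0.39803433  0.22377467] 88.36283202329429 [ 0.52731022 -0.07188602 -0.3101014 ]
top faces
[301.  78.] [289  60  26  37 912] [ 499.8 -274.8   37.7   27.9   88.3] [ 0.4996 -0.2747  0.0464]
[404.  82.] [ 384   61   41   43 1372] [ 615.7 -282.6   44.3   45.4   88.3] [ 0.6157 -0.2822  0.0444]
[ 360   56   62   57 1267] [383.  84.] [ 614.1 -280.2   65.2   72.3   88.3]
[ 271   57   54   51 1048] [298.  83.] [ 500.3 -274.4   58.    64.9   88.3]
[435 101  77  51 769] [477. 124.] [ 730.4 -329.1   26.2  123.    64.2]
[361 141  49  42 922] [385. 162.] [ 615.6 -376.1   54.1   59.7   88.3]
[260 149  48  35 735] [284. 166.] [ 482.8 -378.    60.8   41.2    2.8]
tab [0.5714 0.0863 0.0843] 53
wood/tape [272.5 127.3] [750.3 -65.5  87.7  87.9   1.3]
wood/tape [463.5 146.6] [ 669.5 -642.3  166.3  202.5    8.8]
wood/tape [471.7 139.3] [ 726.8 -627.9    7.3   31.4    9.6]
wood/tape [493.3 217.1] [ 509.9 -679.1   13.5   78.7    9.8]
wood/tape [497.9 221.3] [ 497.4 -689.1    4.3   73.1    8.1]
wood/tape [194.  233.9] [443.6 144.1  42.8  13.8  77.4]
```

View pics/s9.png

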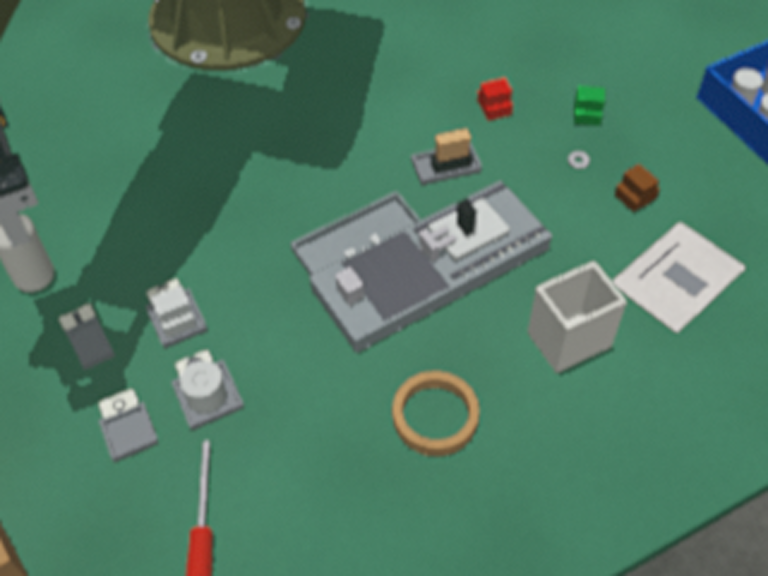

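The scene view shows the drum at (203,385) and block at (172,300) in their slots. The scraper stands in its dock at (452,150), the bed is clear, and the jaw is open. The cup, tape core and bottle stand where they were. Handing in.

```bash
python3 -c "
from station import workorder
print(workorder.hand_in())"
```

```text
the job is handed in; nothing more can be done
None
```

I've handed in the job (no verdict came back): all three chips are in the trough, the drum and block were gauged in order at about 6 mm of spring push-back and stand in their slots (pin and plate were absent), the scraper is in its dock, the jaw is wide open, and the cup, tape core and bottle were left alone.

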